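# Pack the lunch box

## Robot

A 7-joint arm with a two-finger parallel gripper is mounted at the origin on the work surface. World frame = base frame: x ahead of the robot, y to its left, z up, the work surface at z = 0. Lengths are in m, angles in rad, forces in N, time in s.
With the tool pointing down it reaches from about 0.4 to 0.9 m from the base axis. Payload 5.5 kg.
Tool frame: the origin (TCP) lies midway between the tips of the shut fingers; the grasp point (between the pads) lies 19 mm behind it (arm.grip_point_offset is the z of the grasp point in the tool frame, in m); z points along the fingers, x is the direction in which the jaws open and shut, and the axes are right-handed (so a half turn about z gives the same grasp; the last joint's range is limited). The gripper opens to 92 mm and grips with 3 to 60 N. Pads are 19 mm wide; open, the fingers measure 130 mm over their backs; the gripper's body (75 mm by 190 mm) begins 47 mm behind the grasp point.
Start: joints at [1.55, 0.501, -0.427, 1.55, 0.221, 1.138, -0.21], TCP at [0.182, -0.624, 0.227] pointing down, gripper open.
Joint ranges: [-2.88, 2.88], [-0.31, 2.03], [-1.54, 1.56], [0.2, 2.42], [-1.41, 4.55], [0.19, 2.02], [-2.57, 2.57]. Speed limits (rad/s): [2.57, 2.57, 3.14, 3.14, 3.14, 3.14, 3.14].

## Interface

Orientations are given as a 3x3 rotation matrix whose columns are the frame's x, y, z axes.
In Python, from bench import arm gives the robot as it stands.
- The arm moves only by the tool servo_tool, never from a script. Its argument "targets" is a list of rows, each a list of 3 entries, a list of its own where there are three numbers: the shift along the tool's x, y, z in cm, then the turn, a rotation vector about the tool's x, y, z in rad, then the finger opening in cm, from 0 to 9.18. In form: [[[dx, dy, dz], [rx, ry, rz], jaw], ...]. A call has 1 to 10 rows; each row shifts and turns the commanded pose from where the row before left it, along the tool's axes as they then stand; what a row does not reach is not made up. A row lasts 1/10 s, in which the tool goes at most 50 mm and 8.59 degrees, less where a joint would pass 70% of its speed; a pose out of reach is approached as far as the arm can. A call with a gripper value outside its range is refused whole. The fingers move at their own pace and stop on an object; the grip force is fixed at half the most. Time passes only in rows, so rows that do not move let the fingers close. It gives the time, the measured TCP pose, the force and the opening at its end, in the units of the state.
- arm.observe(): the state, without advancing time (a new reading comes with each control period).
- arm.read_camera(name): name is "scene" or "top" or "wrist"; returns (picture, depth): 480x640x3 uint8, red, green, blue; 480x640 float32, m along the optical axis (not along the pixel's ray), 0 where there is no reading.
- arm.calibration(name): a dict with "intrinsics" (3x3 intrinsics, pixels), "R" (3x3) and "t" (3): a world point X has camera coordinates R X + t. Camera axes: x right, y down, z forward; pixel columns grow to the right and rows downward; lengths in m; the calibration is good to about 2 mm. A picture is of the moment at which its call begins: read the wrist's pose just before it. calibration takes no time and is no camera call; for the wrist camera it gives the pose at the moment of the call.
- arm.job_done(): hands the job in, once; it reports no verdict.
The state is a dict: "t": time; "q": joint angles; "dq": joint speeds; "effort": joint torques, N m; "tcp_pos": TCP position; "tool_rot": TCP orientation; "contact_force": force on the tool from outside, world axes, zero at the start; "torque": the same for the moment, N m; "opening": finger opening in m.
Only numpy, scipy, OpenCV 4.12 (cv2) and the standard library are available. Lean on these libraries where they do the work, as an engineer would, in place of code of your own. Each camera call takes 0.05 s, during which the arm holds its last target.

## Task

Pack the red lunch box: stand the small round steel tin, the square glass pot and the oblong steel tin upright in the wells of their own shape, right down on the well floors, and lay the fork flat, right way up, lengthwise on the box's long cutlery shelf. Set the glass pot down gently, never let it drop. Leave the spoon and the larger round tin where they are.

Things in the scene. Friction and masses are not known exactly. Their poses are not given: they have to be found in the camera images.
- lunch_box: Red open lunch box, fixed, 246 (its y) x 140 (its x) mm, walls 3 mm, rim 28 mm above the bench. Origin: centre of underside, at bench height, z up. Cutlery shelf along y on its -x side: flat, top 20 mm above the bench, x -67 to -17 mm, y -120 to 120 mm, its edge (rim, 3 mm lip) 8 mm higher all round. On its +x side a row of three bays at x 26.5 mm, y -80, 0, 80 mm, holds the three grey wells.
- round_well: Well with a round hole of 62 mm diameter in its middle, for the small tin. Grey insert 78 x 78 x 22 mm, fixed in one of the three bays of the lunch box (which one changes); flat hole floor 6 mm above its underside, 16 mm below its top. Origin: centre of its underside, 3 mm above the bench; axes parallel to the box's.
- square_well: Well with a square hole of 60 x 60 mm in its middle, for the glass pot. Grey insert 78 x 78 x 22 mm, fixed in one of the three bays of the lunch box (which one changes); flat hole floor 6 mm above its underside, 16 mm below its top. Origin: centre of its underside, 3 mm above the bench; axes parallel to the box's.
- oblong_well: Well with an oblong hole in its middle, 50 mm (x) x 68 mm (y), for the oblong tin. Grey insert 78 x 78 x 22 mm, fixed in one of the three bays of the lunch box (which one changes); flat hole floor 6 mm above its underside, 16 mm below its top. Origin: centre of its underside, 3 mm above the bench; axes parallel to the box's.
- small_tin: Small round stainless tin with a closed top, 46 mm diameter, 40 mm high, about 0.1 kg, upright on the bench. Origin: centre of its underside, z up.
- large_tin: Look-alike, to be left alone: larger round stainless tin, 66 mm diameter, 40 mm high, upright on the bench. Origin: centre of its underside.
- glass_pot: Square glass food pot with a white lid that has a small grey flap vent, closed, 44 x 44 x 40 mm (lid is the top 9 mm and flush with the sides; the flap stands 1 mm higher), about 0.15 kg, upright on the bench. Origin: centre of its underside; x and y square to its sides, z up.
- oblong_tin: Oblong stainless tin with a closed top, 34 mm (its x) x 54 mm (its y) x 40 mm high, about 0.11 kg, upright on the bench. Origin: centre of its underside, z up.
- fork: Stainless fork, four tines, 180 mm long along its x (tines to +x), head 24 mm wide, about 0.05 kg, lying on the bench right way up. Origin: on the underside plane at mid-length, near where it balances; z up. It is arched: the handle's middle (x -30 to 30 mm) is a bar 14 mm wide (y), 5 to 12 mm above the underside plane: grip it there across y.
- spoon: Look-alike, to be left alone: stainless spoon, same handle as the fork but with an oval bowl 35 mm wide, 180 mm long along its x (bowl at +x), lying flat on the bench. Origin: on the underside plane, at mid-length.

How it is judged:
By the outcome, as a careful person would: the job done as asked, in the order asked, and still so for the second after the job is handed in, with the robot touching nothing.
It also fails if it takes over 96 s, if anything falls off the work surface, if the arm or the gripper's body presses on something with over 40 N, if the wrist force passes 120 N, or if a joint passes its speed limit or range.

## Working session

There is one attempt and no reset: what is moved stays moved. The work goes in short steps, Python scripts to look and compute and a tool call to move; the robot and the scene stay as the last step left them, time stands still between calls to the robot, and variables do not carry over. Pictures are saved under pics/ and viewed, and the job is handed in when it is done.

Besides the shell and the picture viewer there is one more tool, called after ">>>" as name([rows], argument=value, ...), one row to a line, values as JSON. servo_tool: Moves the arm, as the interface text tells. Its arguments: {"type":"object","properties":{"targets":{"type":"array"}},"required":["targets"]}

```bash
mkdir -p pics; ls
python3 - <<'E'
from bench import arm
import cv2,numpy as np
np.set_printoptions(precision=4,suppress=True)
s=arm.observe();print(s['t'],s['tcp_pos'],s['tool_rot'],s['opening'],arm.grip_point_offset)
for n in ['scene','top','wrist']:
    c=arm.calibration(n);p,d=arm.read_camera(n)
    cv2.imwrite(f'pics/{n}0.png',p[:,:,::-1]);np.savez(f'{n}0.npz',p=p,d=d,K=c['intrinsics'],R=c['R'],t=c['t'])
    print(n,c)
E
```

```text
pics
0.0 [ 0.1818 -0.6233  0.2257] [[ 0.2801 -0.96   -0.0005]
 [-0.96   -0.2801  0.0019]
 [-0.0019 -0.     -1.    ]] 0.09198594177199268 -0.0188
scene {'intrinsics': array([[591.1178,   0.    , 317.978 ],
       [  0.    , 591.1178, 237.5905],
       [  0.    ,   0.    ,   1.    ]]), 'R': array([[-0.0662,  0.9978,  0.0047],
       [ 0.7435,  0.0524, -0.6666],
       [-0.6654, -0.0406, -0.7454]]), 't': array([ 0.0291, -0.3322,  1.8994])}
top {'intrinsics': array([[580.4866,   0.    , 317.1397],
       [  0.    , 580.4866, 245.6202],
       [  0.    ,   0.    ,   1.    ]]), 'R': array([[-0.0282, -0.9995,  0.0137],
       [-0.995 ,  0.0267, -0.0962],
       [ 0.0958, -0.0163, -0.9953]]), 't': array([0.0122, 0.5067, 1.097 ])}
wrist {'intrinsics': array([[334.4444,   0.    , 317.4172],
       [  0.    , 334.4444, 242.7284],
       [  0.    ,   0.    ,   1.    ]]), 'R': array([[ 0.2796, -0.9601, -0.0021],
       [-0.9228, -0.2693,  0.2755],
       [-0.2651, -0.0751, -0.9613]]), 't': array([-0.6478, -0.035 ,  0.3903])}
```

View pics/top0.png

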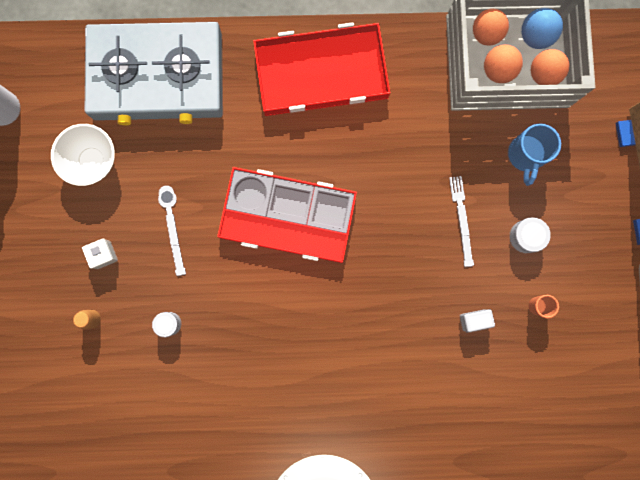

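View pics/scene0.png

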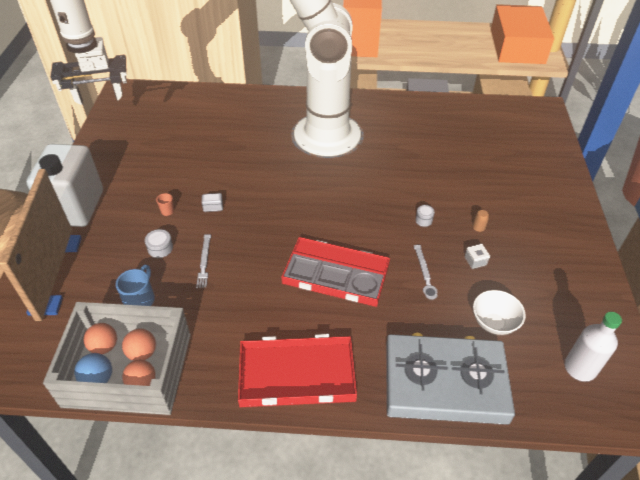

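View pics/wrist0.png

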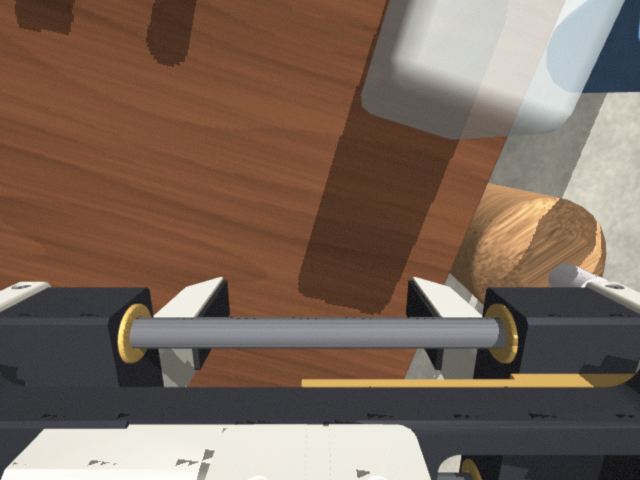

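Run:
```python
import cv2,numpy as np
p=np.load('top0.npz')['p'][:,:,::-1]
def c(u,v,w,h,f): return cv2.resize(p[v:v+h,u:u+w],None,fx=f,fy=f,interpolation=cv2.INTER_CUBIC)
cv2.imwrite('pics/z1.png',c(210,160,155,110,5))
a=c(75,230,110,110,3);b=c(430,170,110,170,3)[:330*1+180]
H=510;o=np.zeros((H,660,3),np.uint8);o[:330,:330]=a;o[:510,330:660]=b
cv2.imwrite('pics/z2.png',o)
```

```text
(no output)
```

View pics/z1.png

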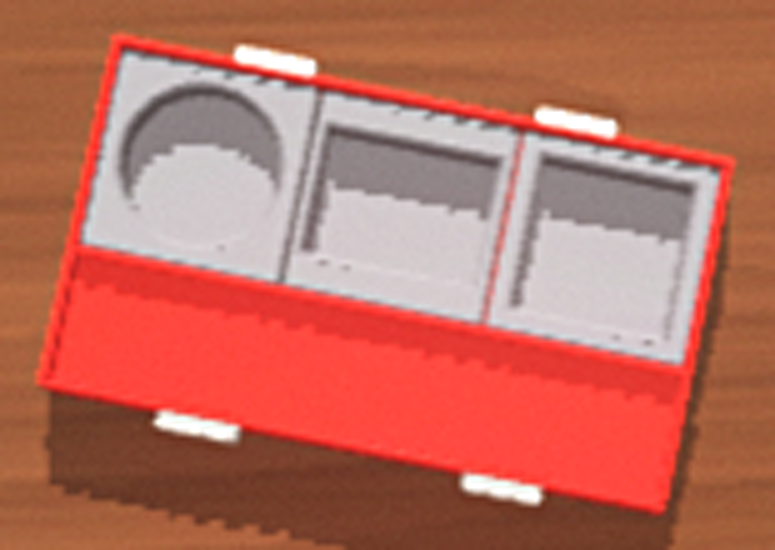

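View pics/z2.png

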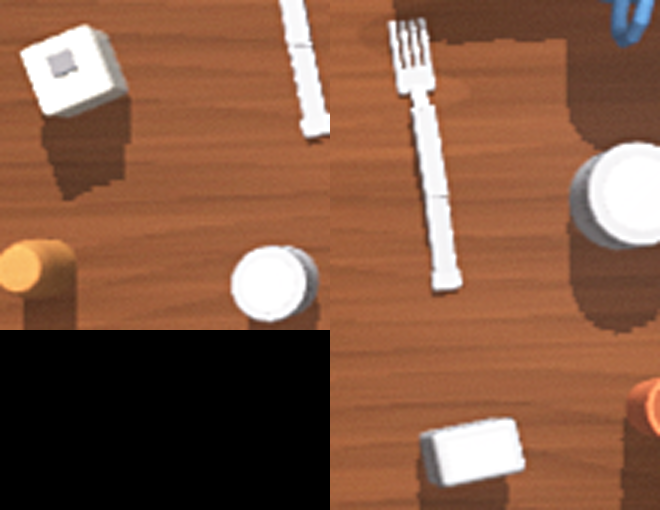

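```bash
cat > h.py <<'E'
import cv2,numpy as np
np.set_printoptions(precision=4,suppress=True)
def load(n):
    z=np.load(n); return {k:z[k] for k in z}
def plane(c,uv,z):
    uv=np.atleast_2d(uv).astype(float)
    r=np.c_[uv,np.ones(len(uv))]@np.linalg.inv(c['K']).T@c['R']
    o=-c['R'].T@c['t']
    return o+r*((z-o[2])/r[:,2])[:,None]
def pts(c):
    v,u=np.mgrid[0:480,0:640]
    d=c['d'].astype(float)
    P=np.dstack([u,v,np.ones_like(u)])*d[...,None]
    P=P.reshape(-1,3)@np.linalg.inv(c['K']).T
    return ((P-c['t'])@c['R']).reshape(480,640,3)
def proj(c,X):
    q=(c['R']@np.atleast_2d(X).T).T+c['t']; q=q@c['K'].T
    return q[:,:2]/q[:,2:]
def rect(P):
    (cx,cy),(w,h),a=cv2.minAreaRect((P[:,:2]*1000).astype(np.float32))
    b=cv2.boxPoints(((cx,cy),(w,h),a))
    e=[b[1]-b[0],b[2]-b[1]]; L=[np.linalg.norm(x) for x in e]
    i=int(np.argmax(L)); ang=np.degrees(np.arctan2(e[i][1],e[i][0]))
    return (cx,cy),sorted(L),ang%180
E
python3 - <<'E'
from h import *
for n in ['top0.npz','scene0.npz']:
    c=load(n);P=pts(c);p=c['p'].astype(int);print(n)
    ok=c['d']>0
    # depth-based sanity: bench
    hsv=cv2.cvtColor(c['p'],cv2.COLOR_RGB2HSV)
    white=(hsv[...,1]<60)&(hsv[...,2]>90)
    red=(p[...,0]>130)&(p[...,1]<90)&(p[...,2]<90)
    seeds=dict(box=(288,235) if 'top' in n else (340,250))
    lab=cv2.connectedComponentsWithStats(red.astype(np.uint8))
    for i in range(1,lab[0]):
        if lab[2][i,4]>800:
            vu=np.argwhere(lab[1]==i)[:,::-1]
            print('red',lab[2][i],rect(plane(c,vu,.028)))
    # things by height
    for name,z,(x,y) in []: pass
    Z=P[...,2]
    m=ok&(Z>.033)&(Z<.047)&(hsv[...,1]<90)
    lab=cv2.connectedComponentsWithStats(m.astype(np.uint8))
    for i in range(1,lab[0]):
        if lab[2][i,4]>100:
            vu=np.argwhere(lab[1]==i)[:,::-1]
            print('h40',lab[2][i],rect(plane(c,vu,.040)),Z[lab[1]==i].mean())
    m=ok&(Z>-.005)&(Z<.03)&(hsv[...,1]<60)&(hsv[...,2]>120)
    lab=cv2.connectedComponentsWithStats(m.astype(np.uint8))
    for i in range(1,lab[0]):
        if lab[2][i,4]>150:
            vu=np.argwhere(lab[1]==i)[:,::-1]
            print('low',lab[2][i],rect(plane(c,vu,.008)))
E
```

```text
top0.npz
red [ 590   10   50   67 2283] ((900.4821166992188, -614.5948486328125), [np.float32(99.17321), np.float32(137.75192)], np.float32(0.2833159))
red [  222    14   226   105 11642] ((864.543701171875, -47.09063720703125), [np.float32(214.14708), np.float32(447.51706)], np.float32(88.78887))
red [   0   18  217   77 4845] ((897.4708862304688, 400.03851318359375), [np.float32(149.12996), np.float32(427.534)], np.float32(90.85692))
red [569 127  60  63 945] ((658.142578125, -562.7735595703125), [np.float32(108.38121), np.float32(122.6731)], np.float32(9.7674265))
red [240 144 211  21 856] ((691.3487548828125, -62.165618896484375), [np.float32(39.97409), np.float32(411.09286)], np.float32(86.827866))
red [ 190  167  167   96 4364] ((566.7171020507812, 86.6041030883789), [np.float32(162.09036), np.float32(317.94992)], np.float32(77.063995))
red [ 543  188   97  198 5751] ((416.83929443359375, -520.570068359375), [np.float32(185.61646), np.float32(379.13712)], np.float32(178.13557))
red [   0  237   95   48 2332] ((492.1260070800781, 515.1202392578125), [np.float32(88.33444), np.flo
[... 6634 characters left out ...]
63.468056))
low [105 327  32  43 343] ((825.1033935546875, -433.05767822265625), [np.float32(59.529163), np.float32(111.21358)], np.float32(6.444865))
low [154 329  18  24 172] ((795.8443603515625, -330.7364196777344), [np.float32(39.036407), np.float32(62.8013)], np.float32(36.645195))
low [565 328  53  54 290] ((772.1996459960938, 667.9715576171875), [np.float32(61.127792), np.float32(189.0481)], np.float32(126.36461))
low [ 56 401 115  14 696] ((970.7772827148438, -404.49261474609375), [np.float32(16.092176), np.float32(250.71591)], np.float32(89.92735))
low [387 409 128  16 705] ((943.9397583007812, 317.41583251953125), [np.float32(33.26484), np.float32(273.3794)], np.float32(94.886826))
```

Run:
```python
from h import *
for n in ['top0.npz','scene0.npz']:
    c=load(n);p=c['p'].astype(int);print(n);P=pts(c)
    hsv=cv2.cvtColor(c['p'],cv2.COLOR_RGB2HSV)
    reg=(P[...,0]>.42)&(P[...,0]<.72)&(P[...,1]>-.12)&(P[...,1]<.22)
    thr=(hsv[...,1]>185)&(p[...,0]>150)&((hsv[...,0]<6)|(hsv[...,0]>174))
    m=reg&thr; vu=np.argwhere(m)[:,::-1]
    print('red',m.sum(),rect(plane(c,vu,.028)))
    m=(reg&(hsv[...,1]<50)&(P[...,2]>.0)&(P[...,2]<.027)).astype(np.uint8)
    lab=cv2.connectedComponentsWithStats(m,connectivity=4)
    for i in range(1,lab[0]):
        if lab[2][i,4]>150:
            print('ins',lab[2][i],rect(plane(c,np.argwhere(lab[1]==i)[:,::-1],.025)))
    m=m; print('allins',rect(plane(c,np.argwhere((lab[1]>0)&(lab[2][lab[1],4]>300))[:,::-1],.025)))
    # finger check
    for nm,z,X in [('bench',0,(.45,.1)),('shelf',0,(.53,.06))]:
        u,v=proj(c,[*X,z])[0].astype(int); print(nm,P[v-3:v+4,u-3:u+4,2].mean())
```

```text
top0.npz
red 4075 ((569.3043823242188, 55.16062927246094), [np.float32(142.0451), np.float32(247.802)], np.float32(76.90216))
ins [ 227  170   87   54 2846] ((604.5989990234375, 87.64419555664062), [np.float32(77.519104), np.float32(157.87968)], np.float32(77.06571))
ins [ 308  187   46   45 1432] ((577.4448852539062, -29.26988983154297), [np.float32(76.590645), np.float32(77.53372)], np.float32(166.88492))
allins ((595.66259765625, 48.93267822265625), [np.float32(77.73997), np.float32(237.2676)], np.float32(76.95547))
bench 0.00024676917002502036
shelf 0.020468421570227133
scene0.npz
red 0 ((0.0, 0.0), [np.float32(0.0), np.float32(0.0)], np.float32(0.0))
ins [ 286  255   95   42 1769] ((593.017333984375, 48.747413635253906), [np.float32(73.38247), np.float32(236.31895)], np.float32(76.93797))
allins ((593.017333984375, 48.747413635253906), [np.float32(73.38247), np.float32(236.31895)], np.float32(76.93797))
bench 0.02576975669393837
shelf 0.024523002456598497
```

```bash
cat >> h.py <<'E'
def go(s,*way):
    """way: (x,y,z[,yawdeg]) mm; prints per-leg tool shifts (cm) [at current yaw], then turn"""
    p=np.array(s['tcp_pos'])*1000; R=np.array(s['tool_rot'])
    psi=np.degrees(np.arctan2(R[1,0],R[0,0]))
    print('t %.2f'%s['t'],'p',p,'psi %.2f'%psi,'tiltxy',R[:2,2],'open %.4f'%s['opening'],'F',np.array(s['contact_force']),'q',np.array(s['q']))
    for w in way:
        a=np.radians(psi); d=np.array(w[:3])-p
        x=np.array([np.cos(a),np.sin(a)]);y=np.array([np.sin(a),-np.cos(a)])
        print(w,'shift cm: %.2f %.2f %.2f'%(d[:2]@x/10,d[:2]@y/10,-d[2]/10),'len %.1f'%(np.linalg.norm(d)/10),end=' ')
        p=np.array(w[:3])
        if len(w)>3:
            print('then rz %.3f'%(-np.radians((w[3]-psi+180)%360-180)),end='');psi=w[3]
        print()
E
python3 - <<'E'
from h import *; from bench import arm
go(arm.observe(),(480,-330,220,-13),(480,150,220),(366,287,200))
E
```

```text
t 0.15 p [ 181.8084 -623.4961  225.9295] psi -73.73 tiltxy [-0.0004  0.0014] open 0.0917 F [ 0.0338 -0.7052  0.5594] q [ 1.5502  0.5016 -0.4268  1.5512  0.2208  1.1383 -0.2103]
(480, -330, 220, -13) shift cm: -19.82 -36.85 0.59 len 41.8 then rz -1.060
(480, 150, 220) shift cm: -10.80 -46.77 0.00 len 48.0 
(366, 287, 200) shift cm: -14.19 -10.78 2.00 len 17.9
```

>>> servo_tool([
  [[-1.98, -3.69, 0], [0, 0, 0], 9],
  [[-1.98, -3.69, 0], [0, 0, 0], 9],
  [[-1.98, -3.69, 0], [0, 0, 0], 9],
  [[-1.98, -3.69, 0], [0, 0, 0], 9],
  [[-1.98, -3.69, 0], [0, 0, 0], 9],
  [[-1.98, -3.69, 0], [0, 0, 0], 9],
  [[-1.98, -3.69, 0], [0, 0, 0], 9],
  [[-1.98, -3.69, 0], [0, 0, 0], 9],
  [[-1.98, -3.69, 0], [0, 0, 0], 9],
  [[-1.98, -3.69, 0], [0, 0, 0], 9],
])

```text
t: 1.15
tcp_pos: [0.4816, -0.3293, 0.2266]
tool_rot: [[0.28, -0.96, -0.0], [-0.96, -0.28, -0.0], [-0.0, 0.0, -1.0]]
contact_force: [0.1, -0.7, -0.2]
opening: 0.0901
```

>>> servo_tool([
  [[0, 0, 0], [0, 0, -0.13], 9],
  [[0, 0, 0], [0, 0, -0.13], 9],
  [[0, 0, 0], [0, 0, -0.13], 9],
  [[0, 0, 0], [0, 0, -0.13], 9],
  [[0, 0, 0], [0, 0, -0.13], 9],
  [[0, 0, 0], [0, 0, -0.13], 9],
  [[0, 0, 0], [0, 0, -0.13], 9],
  [[0, 0, 0], [0, 0, -0.15], 9],
  [[0, 0, 0], [0, 0, 0], 9],
])

```text
t: 2.05
tcp_pos: [0.4805, -0.3305, 0.2263]
tool_rot: [[0.975, -0.224, -0.0], [-0.224, -0.975, 0.001], [-0.001, -0.001, -1.0]]
contact_force: [0.1, 0.5, -0.2]
opening: 0.0901
```

Run:
```python
from h import *; from bench import arm
go(arm.observe(),(480,150,200),(366,287,200))
```

```text
t 2.05 p [ 480.5224 -330.5316  226.3179] psi -12.94 tiltxy [-0.0004  0.0008] open 0.0901 F [ 0.0673  0.4585 -0.2413] q [ 1.1578  0.4592 -0.7895  1.7151  0.3569  1.1183  0.0353]
(480, 150, 200) shift cm: -10.81 -46.82 2.63 len 48.1 
(366, 287, 200) shift cm: -14.18 -10.80 0.00 len 17.8
```

>>> servo_tool([
  [[-1.08, -4.68, 0.26], [0, 0, 0], 9],
  [[-1.08, -4.68, 0.26], [0, 0, 0], 9],
  [[-1.08, -4.68, 0.26], [0, 0, 0], 9],
  [[-1.08, -4.68, 0.26], [0, 0, 0], 9],
  [[-1.08, -4.68, 0.26], [0, 0, 0], 9],
  [[-1.08, -4.68, 0.26], [0, 0, 0], 9],
  [[-1.08, -4.68, 0.26], [0, 0, 0], 9],
  [[-1.08, -4.68, 0.26], [0, 0, 0], 9],
  [[-1.08, -4.68, 0.26], [0, 0, 0], 9],
  [[-1.08, -4.68, 0.26], [0, 0, 0], 9],
])

```text
t: 3.05
tcp_pos: [0.4807, 0.1513, 0.2007]
tool_rot: [[0.973, -0.23, 0.001], [-0.23, -0.973, -0.0], [0.001, 0.0, -1.0]]
contact_force: [0.9, 0.3, -0.7]
opening: 0.0903
```

>>> servo_tool([
  [[-2.84, -2.16, 0], [0, 0, 0], 9],
  [[-2.84, -2.16, 0], [0, 0, 0], 9],
  [[-2.84, -2.16, 0], [0, 0, 0], 9],
  [[-2.84, -2.16, 0], [0, 0, 0], 9],
  [[-2.84, -2.16, 0], [0, 0, 0], 9],
  [[0, 0, 0], [0, 0, 0], 9],
  [[0, 0, 0], [0, 0, 0], 9],
])

```text
t: 3.75
tcp_pos: [0.3664, 0.2873, 0.2008]
tool_rot: [[0.974, -0.226, 0.0], [-0.226, -0.974, -0.0], [0.001, 0.0, -1.0]]
contact_force: [0.7, -0.6, -0.5]
opening: 0.09
```

Run:
```python
from h import *; from bench import arm
go(arm.observe(),(366,287,100),(366,287,20))
c=arm.calibration('wrist');p,d=arm.read_camera('wrist')
np.savez('w1.npz',p=p,d=d,K=c['intrinsics'],R=c['R'],t=c['t']);cv2.imwrite('pics/w1.png',p[:,:,::-1])
print(proj(dict(K=c['intrinsics'],R=c['R'],t=c['t']),[.366,.287,.04]))
```

```text
t 3.75 p [366.4497 287.3314 200.7952] psi -13.04 tiltxy [ 0.0005 -0.0004] open 0.0900 F [ 0.7367 -0.5982 -0.4706] q [ 0.1609  0.3158 -1.0228  2.011   0.3241  0.9868 -1.2498]
(366, 287, 100) shift cm: -0.04 0.04 10.08 len 10.1 
(366, 287, 20) shift cm: 0.00 0.00 8.00 len 8.0 
[[318.1546 227.032 ]]
```

View pics/w1.png

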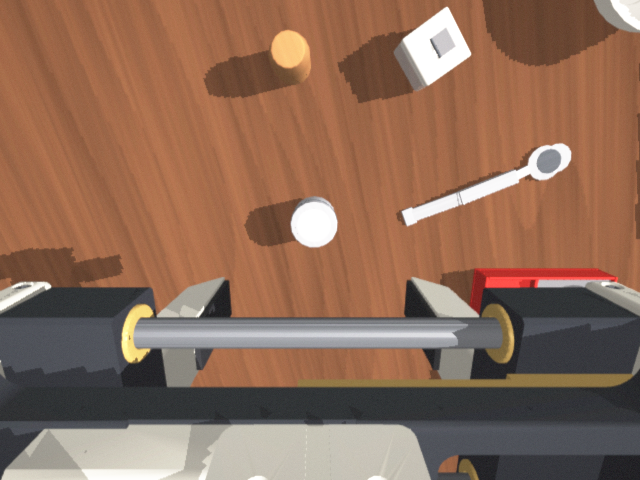

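```bash
cat > tin.py <<'E'
import sys
from h import *
c=load(sys.argv[1]);cx,cy=float(sys.argv[2]),float(sys.argv[3]);zt=float(sys.argv[4]) if len(sys.argv)>4 else .04
P=pts(c);hsv=cv2.cvtColor(c['p'],cv2.COLOR_RGB2HSV)
m=((abs(P[...,2]-zt)<.004)&(hsv[...,1]<90)&(np.hypot(P[...,0]-cx/1e3,P[...,1]-cy/1e3)<.06)).astype(np.uint8)
lab=cv2.connectedComponentsWithStats(m)
for i in range(1,lab[0]):
    if lab[2][i,4]>150:
        vu=np.argwhere(lab[1]==i)[:,::-1];X=plane(c,vu,zt)
        print(lab[2][i],rect(X),'mean',X.mean(0)*1e3,'circ',cv2.minEnclosingCircle((X[:,:2]*1000).astype(np.float32)),'z',P[lab[1]==i][:,2].mean())
E
python3 tin.py w1.npz 366 287; python3 tin.py w1.npz 503 414;python3 tin.py top0.npz 366 287
```

```text
[ 291  201   46   46 1659] ((362.2821960449219, 291.0521545410156), [np.float32(44.04381), np.float32(44.88415)], np.float32(76.94017)) mean [362.4365 291.1909  40.    ] circ ((362.4193115234375, 290.80340576171875), 22.811437606811523) z 0.039975082056008304
[ 402    7   69   79 3004] ((498.5916748046875, 417.0960998535156), [np.float32(43.671337), np.float32(44.32296)], np.float32(21.32613)) mean [498.8561 417.5997  40.    ] circ ((498.86865234375, 416.9804382324219), 30.06241798400879) z 0.03963631464903787
[153 312  26  25 434] ((365.6205139160156, 288.5422668457031), [np.float32(44.034298), np.float32(45.507668)], np.float32(133.86954)) mean [365.0114 288.2116  40.    ] circ ((365.54827880859375, 287.0235290527344), 23.801631927490234) z 0.040404417848236604
```

>>> servo_tool([
  [[-0.27, -0.11, 4], [0, 0, 0], 9],
  [[0, 0, 4], [0, 0, 0], 9],
  [[0, 0, 4], [0, 0, 0], 9],
  [[0, 0, 3], [0, 0, 0], 9],
  [[0, 0, 2], [0, 0, 0], 9],
  [[0, 0, 1.08], [0, 0, 0], 9],
  [[0, 0, 0], [0, 0, 0], 4],
  [[0, 0, 0], [0, 0, 0], 4],
  [[0, 0, 0], [0, 0, 0], 4],
  [[0, 0, 0], [0, 0, 0], 4],
])

```text
t: 4.8
tcp_pos: [0.3654, 0.2889, 0.021]
tool_rot: [[0.974, -0.226, 0.002], [-0.226, -0.974, 0.001], [0.002, -0.001, -1.0]]
contact_force: [0.4, -0.5, 1.1]
opening: 0.0629
```

>>> servo_tool([
  [[0, 0, 0], [0, 0, 0], 4],
  [[0, 0, 0], [0, 0, 0], 4],
  [[0, 0, 0], [0, 0, 0], 4],
  [[0, 0, 0], [0, 0, 0], 4],
  [[0, 0, 0], [0, 0, 0], 4],
])

```text
t: 5.3
tcp_pos: [0.3647, 0.2887, 0.0203]
tool_rot: [[0.974, -0.225, 0.001], [-0.225, -0.974, -0.0], [0.001, -0.0, -1.0]]
contact_force: [-0.6, -2.1, 6.4]
opening: 0.0453
```

>>> servo_tool([
  [[0, 0, 0], [0, 0, 0], 4],
  [[0, 0, -1], [0, 0, 0], 4],
  [[0, 0, -2], [0, 0, 0], 4],
  [[0, 0, -4], [0, 0, 0], 4],
  [[0, 0, -4], [0, 0, 0], 4],
  [[0, 0, -2], [0, 0, 0], 4],
  [[0, 0, 0], [0, 0, 0], 4],
  [[0, 0, 0], [0, 0, 0], 4],
])

```text
t: 6.1
tcp_pos: [0.3646, 0.2881, 0.1501]
tool_rot: [[0.974, -0.226, 0.001], [-0.226, -0.974, -0.0], [0.001, 0.0, -1.0]]
contact_force: [-0.7, 0.2, -0.9]
opening: 0.0451
```

Run:
```python
from h import *; from bench import arm
go(arm.observe(),(613.4,126.9,150,-13.08),(613.4,126.9,50))
c=arm.calibration('wrist');p,d=arm.read_camera('wrist')
np.savez('w2.npz',p=p,d=d,K=c['intrinsics'],R=c['R'],t=c['t']);cv2.imwrite('pics/w2.png',p[:,:,::-1])
```

```text
t 6.10 p [364.6385 288.1153 150.0715] psi -13.03 tiltxy [ 0.0009 -0.0004] open 0.0451 F [-0.6561  0.1768 -0.8913] q [ 0.0931  0.3975 -0.9693  2.0608  0.4235  0.8927 -1.3407]
(613.4, 126.9, 150, -13.08) shift cm: 27.87 10.10 0.01 len 29.6 then rz 0.001
(613.4, 126.9, 50) shift cm: 0.00 0.00 10.00 len 10.0
```

View pics/w2.png

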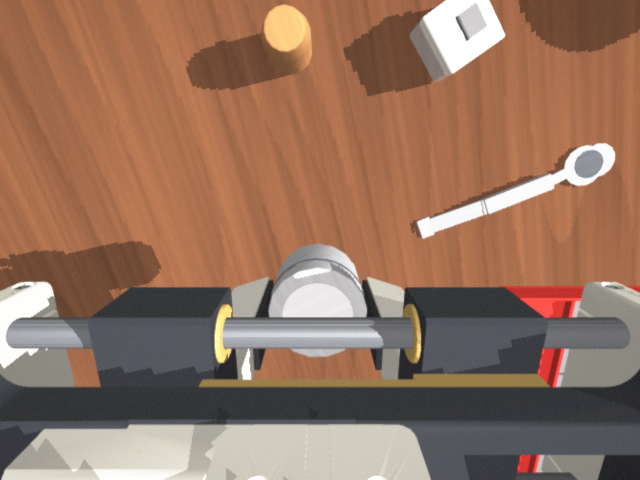

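>>> servo_tool([
  [[4, 1.44, 0], [0, 0, 0], 4],
  [[4, 1.44, 0], [0, 0, 0], 4],
  [[4, 1.44, 0], [0, 0, 0], 4],
  [[4, 1.44, 0], [0, 0, 0], 4],
  [[4, 1.44, 0], [0, 0, 0], 4],
  [[4, 1.45, 0], [0, 0, 0], 4],
  [[3.87, 1.45, 0], [0, 0, 0], 4],
  [[0, 0, 0], [0, 0, 0], 4],
  [[0, 0, 0], [0, 0, 0], 4],
])

```text
t: 7.05
tcp_pos: [0.6125, 0.1265, 0.1474]
tool_rot: [[0.974, -0.227, -0.004], [-0.227, -0.974, 0.0], [-0.004, 0.001, -1.0]]
contact_force: [-0.6, 0.5, -0.7]
opening: 0.045
```

Run:
```python
from h import *; from bench import arm
go(arm.observe(),(613.4,126.9,50,-13.08))
c=arm.calibration('wrist');p,d=arm.read_camera('wrist')
np.savez('w3.npz',p=p,d=d,K=c['intrinsics'],R=c['R'],t=c['t']);cv2.imwrite('pics/w3.png',p[:,:,::-1])
```

```text
t 7.05 p [612.458  126.4575 147.4152] psi -13.12 tiltxy [-0.0041  0.    ] open 0.0450 F [-0.5529  0.5204 -0.7185] q [ 0.3344  0.6549 -0.8247  1.6716  0.5363  1.0606 -0.8881]
(613.4, 126.9, 50, -13.08) shift cm: 0.08 -0.06 9.74 len 9.7 then rz -0.001
```

View pics/w3.png

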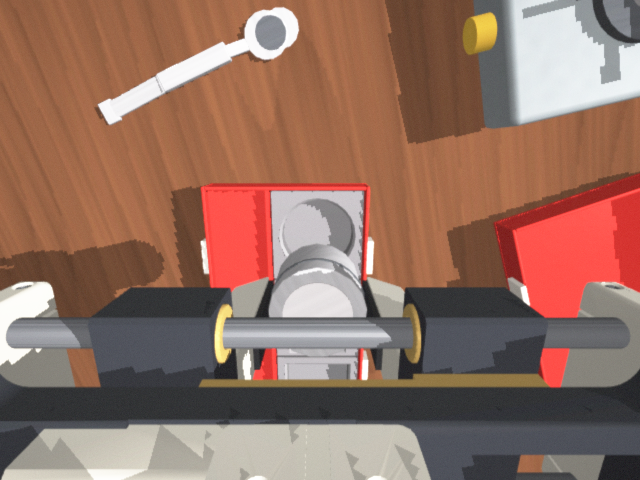

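```bash
python3 - <<'E'
from h import *
c=load('w3.npz')
X=plane(c,[(203,185),(369,185)],.028)*1e3;print(X)
# predicted corners from top: box yaw -13.08
a=np.radians(-13.08);R=np.array([[np.cos(a),-np.sin(a)],[np.sin(a),np.cos(a)]])
for l in [(-70,123),(70,123)]: print(R@l+[569.3,55.2])
print(proj(c,[[.6134,.1269,.025]]))
p=plane(c,[(280,228),(354,228),(317,199)],.025)*1e3;print(p)
E
python3 tin.py w3.npz 612 126 .137
python3 - <<'E'
import cv2
p=cv2.imread('pics/w3.png')[180:380,190:390];cv2.imwrite('pics/w3z.png',cv2.resize(p,None,fx=3,fy=3))
E
```

```text
[[529.4549 191.7026  28.    ]
 [662.3154 160.7369  28.    ]]
[528.9524 190.8506]
[665.3201 159.167 ]
[[320.1903 235.9449]]
[[581.301  141.6163  25.    ]
 [643.3034 127.2069  25.    ]
 [618.0181 158.7628  25.    ]]
[279 246  77  26 305] ((615.2042236328125, 144.3416290283203), [np.float32(13.71316), np.float32(40.697037)], np.float32(167.75874)) mean [616.173 146.623 137.   ] circ ((613.7504272460938, 137.6409454345703), 20.348617553710938) z 0.13713742543449461
```

View pics/w3z.png

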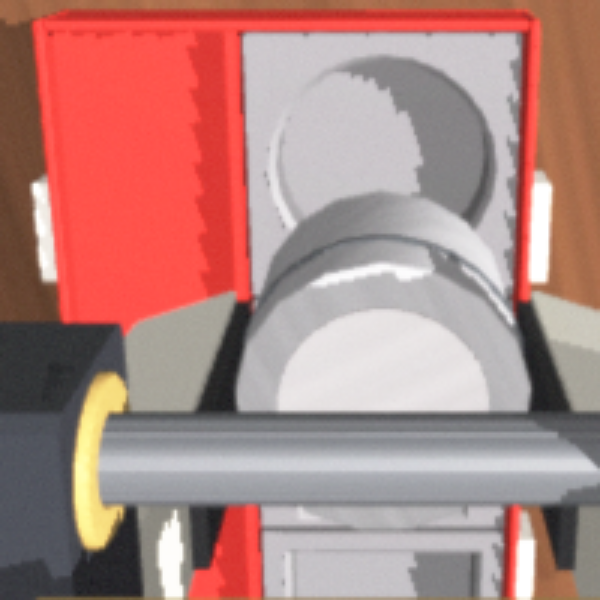

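>>> servo_tool([
  [[0.08, -0.06, 3], [0, 0, 0], 4],
  [[0, 0, 3], [0, 0, 0], 4],
  [[0, 0, 2.5], [0, 0, 0], 4],
  [[0, 0, 1.3], [0, 0, 0], 4],
  [[0, 0, 0], [0, 0, 0], 4],
  [[0, 0, 0], [0, 0, 0], 4],
])

```text
t: 7.7
tcp_pos: [0.6141, 0.129, 0.0526]
tool_rot: [[0.975, -0.224, 0.0], [-0.224, -0.975, 0.001], [0.0, -0.001, -1.0]]
contact_force: [0.2, -0.3, -0.6]
opening: 0.0451
```

>>> servo_tool([
  [[-0.1, 0.2, 0.5], [0, 0, 0], 4],
  [[0, 0, 0.8], [0, 0, 0], 4],
  [[0, 0, 0.5], [0, 0, 0], 4],
  [[0, 0, 0.3], [0, 0, 0], 4],
  [[0, 0, 0.1], [0, 0, 0], 4],
  [[0, 0, 0], [0, 0, 0], 4],
])

```text
t: 8.3
tcp_pos: [0.6127, 0.1262, 0.0298]
tool_rot: [[0.974, -0.225, -0.0], [-0.225, -0.974, 0.0], [-0.0, -0.0, -1.0]]
contact_force: [-0.4, -0.1, -0.9]
opening: 0.0451
```

>>> servo_tool([
  [[0, 0, 0.05], [0, 0, 0], 4],
  [[0, 0, 0], [0, 0, 0], 4],
  [[0, 0, 0], [0, 0, 0], 4.8],
  [[0, 0, 0], [0, 0, 0], 5.5],
  [[0, 0, 0], [0, 0, 0], 6],
  [[0, 0, 0], [0, 0, 0], 6],
  [[0, 0, -1], [0, 0, 0], 6],
  [[0, 0, -3], [0, 0, 0], 6],
  [[0, 0, -4], [0, 0, 0], 7],
  [[0, 0, -4], [0, 0, 0], 9],
])

```text
t: 9.3
tcp_pos: [0.6124, 0.1263, 0.1511]
tool_rot: [[0.974, -0.225, -0.001], [-0.225, -0.974, 0.0], [-0.001, -0.0, -1.0]]
contact_force: [0.2, 0.1, 0.5]
opening: 0.0716
```

```bash
python3 - <<'E'
from h import *; from bench import arm
go(arm.observe(),(501,416,150,21.5),(501,416,20))
c=arm.calibration('wrist');p,d=arm.read_camera('wrist')
np.savez('w4.npz',p=p,d=d,K=c['intrinsics'],R=c['R'],t=c['t']);cv2.imwrite('pics/w4.png',p[:,:,::-1])
E
python3 tin.py w4.npz 612 126 .049
```

```text
t 9.30 p [612.3509 126.2892 151.0904] psi -12.98 tiltxy [-0.0007  0.0002] open 0.0716 F [0.1819 0.0921 0.5144] q [ 0.3384  0.6492 -0.8293  1.6725  0.5351  1.0625 -0.8851]
(501, 416, 150, 21.5) shift cm: -17.36 -25.73 0.11 len 31.0 then rz -0.602
(501, 416, 20) shift cm: 0.00 0.00 13.00 len 13.0 
[ 290  214   57   54 2383] ((612.0789794921875, 128.2489013671875), [np.float32(44.380093), np.float32(45.168118)], np.float32(167.02916)) mean [612.2416 128.5351  49.    ] circ ((612.317138671875, 128.20704650878906), 22.877153396606445) z 0.0490037608714632
```

View pics/w4.png

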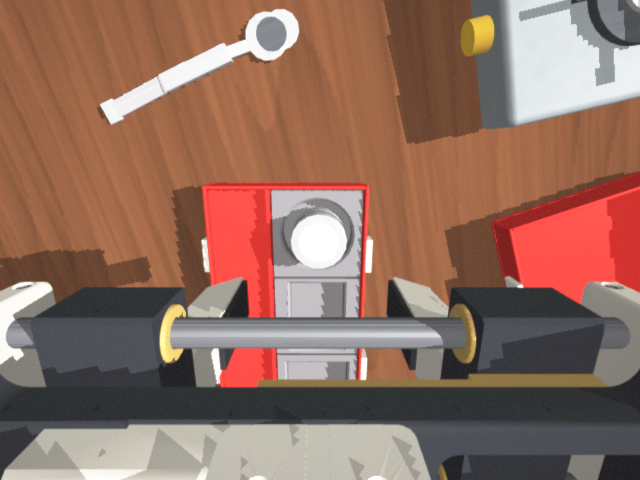

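>>> servo_tool([
  [[-2.47, -3.66, 0], [0, 0, 0], 9],
  [[-2.47, -3.66, 0], [0, 0, 0], 9],
  [[-2.47, -3.66, 0], [0, 0, 0], 9],
  [[-2.47, -3.66, 0], [0, 0, 0], 9],
  [[-2.47, -3.66, 0], [0, 0, 0], 9],
  [[-2.47, -3.66, 0], [0, 0, 0], 9],
  [[-2.47, -3.66, 0], [0, 0, 0], 9],
])

```text
t: 10.05
tcp_pos: [0.5013, 0.4163, 0.1502]
tool_rot: [[0.974, -0.225, 0.001], [-0.225, -0.974, 0.0], [0.001, -0.001, -1.0]]
contact_force: [1.2, 0.4, 0.6]
opening: 0.0902
```

>>> servo_tool([
  [[0, 0, 0], [0, 0, -0.12], 9],
  [[0, 0, 0], [0, 0, -0.12], 9],
  [[0, 0, 0], [0, 0, -0.12], 9],
  [[0, 0, 0], [0, 0, -0.12], 9],
  [[0, 0, 0], [0, 0, -0.12], 9],
  [[0, 0, 0], [0, 0, 0], 9],
  [[0, 0, 0], [0, 0, 0], 9],
])

```text
t: 10.75
tcp_pos: [0.502, 0.4147, 0.1497]
tool_rot: [[0.932, 0.361, 0.0], [0.361, -0.932, 0.0], [0.0, -0.0, -1.0]]
contact_force: [0.2, 0.1, 0.1]
opening: 0.0898
```

```bash
python3 - <<'E'
from h import *; from bench import arm
go(arm.observe(),(500.5,415.8,20,21.4))
c=arm.calibration('wrist');p,d=arm.read_camera('wrist')
np.savez('w5.npz',p=p,d=d,K=c['intrinsics'],R=c['R'],t=c['t']);cv2.imwrite('pics/w5.png',p[:,:,::-1])
E
python3 tin.py w5.npz 501 416 .040
```

```text
t 10.75 p [502.016  414.7072 149.7248] psi 21.18 tiltxy [0.0001 0.0003] open 0.0898 F [0.2264 0.1394 0.1016] q [-0.1016  0.7495 -0.9522  1.6023  0.6572  1.1393 -0.8432]
(500.5, 415.8, 20, 21.4) shift cm: -0.10 -0.16 12.97 len 13.0 then rz -0.004
[ 290  210   54   52 2712] ((499.3263854980469, 418.54364013671875), [np.float32(43.575912), np.float32(43.65586)], np.float32(21.167461)) mean [499.2101 418.8681  40.    ] circ ((499.25244140625, 418.1268615722656), 29.76647186279297) z 0.0396677926016509
```

View pics/w5.png

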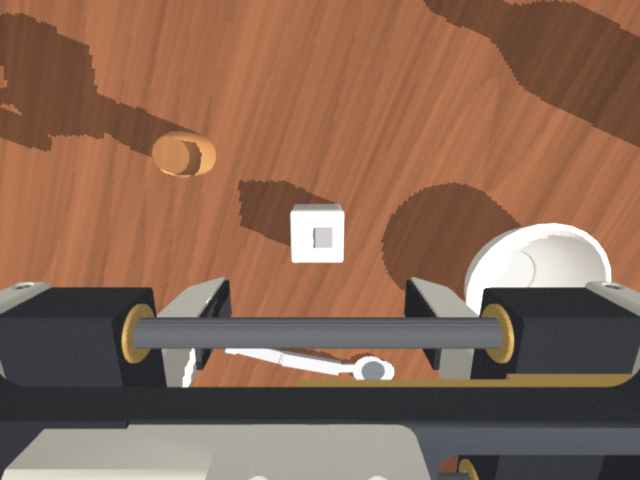

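>>> servo_tool([
  [[-0.08, -0.22, 3], [0, 0, 0], 9],
  [[0, 0, 4], [0, 0, 0], 9],
  [[0, 0, 3], [0, 0, 0], 9],
  [[0, 0, 2], [0, 0, 0], 9],
  [[0, 0, 0.95], [0, 0, 0], 8],
  [[0, 0, 0], [0, 0, 0], 7],
  [[0, 0, 0], [0, 0, 0], 6],
  [[0, 0, 0], [0, 0, 0], 4],
  [[0, 0, 0], [0, 0, 0], 4],
  [[0, 0, 0], [0, 0, 0], 4],
])

```text
t: 11.8
tcp_pos: [0.501, 0.4168, 0.0209]
tool_rot: [[0.931, 0.364, 0.001], [0.364, -0.931, 0.001], [0.001, -0.0, -1.0]]
contact_force: [0.0, -0.6, 0.4]
opening: 0.0467
```

>>> servo_tool([
  [[0, 0, 0], [0, 0, 0], 4],
  [[0, 0, 0], [0, 0, 0], 4],
  [[0, 0, 0], [0, 0, 0], 4],
  [[0, 0, 0], [0, 0, 0], 4],
  [[0, 0, 0], [0, 0, 0], 4],
])

```text
t: 12.3
tcp_pos: [0.5009, 0.4167, 0.0207]
tool_rot: [[0.931, 0.364, 0.001], [0.364, -0.931, 0.0], [0.001, 0.0, -1.0]]
contact_force: [-0.7, -0.9, 6.1]
opening: 0.0435
```

Gripped (TCP 20.7 mm above the pot's bottom). Lift, gently.

>>> servo_tool([
  [[0, 0, -0.5], [0, 0, 0], 4],
  [[0, 0, -1.5], [0, 0, 0], 4],
  [[0, 0, -3], [0, 0, 0], 4],
  [[0, 0, -3], [0, 0, 0], 4],
  [[0, 0, -3], [0, 0, 0], 4],
  [[0, 0, -2], [0, 0, 0], 4],
  [[0, 0, 0], [0, 0, 0], 4],
])

```text
t: 13.0
tcp_pos: [0.5016, 0.4182, 0.1537]
tool_rot: [[0.931, 0.364, 0.004], [0.364, -0.931, 0.004], [0.005, -0.002, -1.0]]
contact_force: [0.1, 0.6, -0.9]
opening: 0.0439
```

Run:
```python
from h import *; from bench import arm
go(arm.observe(),(577,-28.5,150,-13.08),(577.,-28.5,50))
```

```text
t 13.00 p [501.6086 418.2022 153.6667] psi 21.37 tiltxy [0.0043 0.0038] open 0.0439 F [ 0.105   0.6404 -0.8797] q [-0.1045  0.7453 -0.9551  1.5997  0.6564  1.1404 -0.8432]
(577, -28.5, 150, -13.08) shift cm: -9.26 44.35 0.37 len 45.3 then rz 0.601
(577.0, -28.5, 50) shift cm: 0.00 0.00 10.00 len 10.0
```

>>> servo_tool([
  [[-0.5, 2.35, 0], [0, 0, 0], 4],
  [[-0.8, 3.9, 0], [0, 0, 0], 4],
  [[-0.95, 4.5, 0], [0, 0, 0], 4],
  [[-0.95, 4.5, 0], [0, 0, 0], 4],
  [[-0.95, 4.5, 0], [0, 0, 0], 4],
  [[-0.95, 4.5, 0], [0, 0, 0], 4],
  [[-0.95, 4.5, 0], [0, 0, 0], 4],
  [[-0.95, 4.5, 0], [0, 0, 0], 4],
  [[-0.95, 4.5, 0], [0, 0, 0], 4],
  [[-0.8, 4, 0], [0, 0, 0], 4],
])

```text
t: 14.0
tcp_pos: [0.5701, -0.0075, 0.1484]
tool_rot: [[0.932, 0.363, -0.002], [0.363, -0.932, -0.001], [-0.002, -0.0, -1.0]]
contact_force: [0.6, 0.5, -1.8]
opening: 0.0434
```

>>> servo_tool([
  [[-0.5, 2.6, 0], [0, 0, 0], 4],
  [[0, 0, 0], [0, 0, 0.1], 4],
  [[0, 0, 0], [0, 0, 0.12], 4],
  [[0, 0, 0], [0, 0, 0.12], 4],
  [[0, 0, 0], [0, 0, 0.12], 4],
  [[0, 0, 0], [0, 0, 0.1], 4],
  [[0, 0, 0], [0, 0, 0.04], 4],
  [[0, 0, 0], [0, 0, 0], 4],
  [[0, 0, 0], [0, 0, 0], 4],
])

```text
t: 14.9
tcp_pos: [0.5752, -0.0304, 0.149]
tool_rot: [[0.975, -0.224, -0.002], [-0.224, -0.975, 0.0], [-0.002, 0.0, -1.0]]
contact_force: [-0.7, 0.1, -1.8]
opening: 0.0439
```

```bash
python3 - <<'E'
from h import *; from bench import arm
go(arm.observe(),(577,-28.5,50,-13.08))
c=arm.calibration('wrist');p,d=arm.read_camera('wrist')
np.savez('w6.npz',p=p,d=d,K=c['intrinsics'],R=c['R'],t=c['t']);cv2.imwrite('pics/w6.png',p[:,:,::-1])
E
python3 tin.py w6.npz 613 127 .049
```

```text
t 14.90 p [575.2003 -30.3678 148.9722] psi -12.93 tiltxy [-0.0016  0.0001] open 0.0439 F [-0.6691  0.1377 -1.8177] q [ 0.6622  0.5846 -0.8769  1.7987  0.5241  1.0109 -0.6486]
(577, -28.5, 50, -13.08) shift cm: 0.13 -0.22 9.90 len 9.9 then rz 0.003
[ 287    0   68   52 2881] ((610.2947998046875, 118.99356079101562), [np.float32(30.233376), np.float32(44.86309)], np.float32(166.9924)) mean [610.6544 121.2444  49.    ] circ ((611.8359375, 126.08173370361328), 22.725675582885742) z 0.04900854950337706
```

View pics/w6.png

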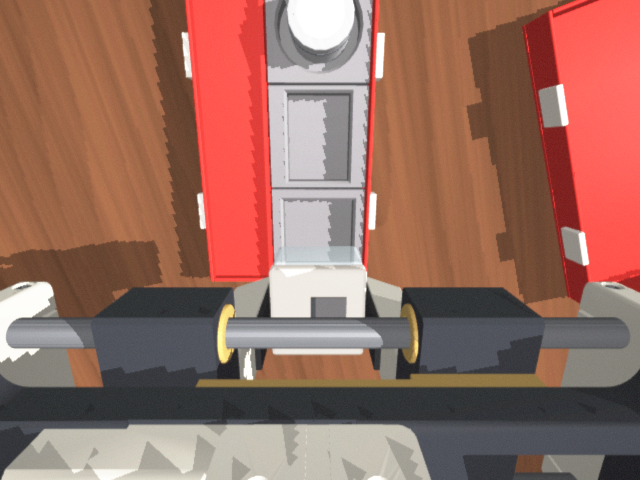

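Run:
```python
from h import *
c=load('w6.npz')
X=plane(c,[(270,263),(366,263),(366,353),(271,353)],.168)*1e3;print(X,X.mean(0))
H=plane(c,[(281,198),(356,198),(288,93),(350,93),(288,181),(353,181)],.025)*1e3;print(H)
Y=np.array([.2263,.974]); print('sq centre est',(H[0]+H[1])[:2]/2-30*Y,'obl',H[2:].mean(0))
```

```text
[[559.7508  -0.3032 168.    ]
 [600.8035  -9.7095 168.    ]
 [592.4059 -54.2892 168.    ]
 [548.3187 -44.2254 168.    ]] [575.3197 -27.1318 168.    ]
[[551.438    9.3893  25.    ]
 [613.099   -4.7722  25.    ]
 [577.436   87.2282  25.    ]
 [624.3416  76.4198  25.    ]
 [560.7073  21.8003  25.    ]
 [613.4055   9.6903  25.    ]]
sq centre est [575.4795 -26.9114] obl [593.9726  48.7847  25.    ]
```

>>> servo_tool([
  [[0.08, 0, 1], [0, 0, 0], 4],
  [[0, 0, 2.5], [0, 0, 0], 4],
  [[0, 0, 2.5], [0, 0, 0], 4],
  [[0, 0, 2], [0, 0, 0], 4],
  [[0, 0, 1], [0, 0, 0], 4],
  [[0, 0, 0.5], [0, 0, 0], 4],
  [[0, 0, 0.2], [0, 0, 0], 4],
  [[0, 0, 0], [0, 0, 0], 4],
  [[0, 0, 0], [0, 0, 0], 4],
])

```text
t: 15.85
tcp_pos: [0.5775, -0.0304, 0.0538]
tool_rot: [[0.974, -0.225, 0.002], [-0.225, -0.974, -0.0], [0.002, -0.0, -1.0]]
contact_force: [0.3, 0.1, -0.9]
opening: 0.044
```

>>> servo_tool([
  [[-0.1, 0, 0.6], [0, 0, 0], 4],
  [[0, 0, 0.6], [0, 0, 0], 4],
  [[0, 0, 0.4], [0, 0, 0], 4],
  [[0, 0, 0.3], [0, 0, 0], 4],
  [[0, 0, 0.2], [0, 0, 0], 4],
  [[0, 0, 0.1], [0, 0, 0], 4],
  [[0, 0, 0], [0, 0, 0], 4],
  [[0, 0, 0], [0, 0, 0], 4],
])

```text
t: 16.65
tcp_pos: [0.5758, -0.0302, 0.031]
tool_rot: [[0.974, -0.225, 0.0], [-0.225, -0.974, 0.0], [0.0, -0.0, -1.0]]
contact_force: [-0.2, 0.7, -2.4]
opening: 0.0438
```

>>> servo_tool([
  [[0, 0, 0.05], [0, 0, 0], 4],
  [[0, 0, 0.05], [0, 0, 0], 4],
  [[0, 0, 0.03], [0, 0, 0], 4],
  [[0, 0, 0], [0, 0, 0], 4],
  [[0, 0, 0], [0, 0, 0], 4],
])

```text
t: 17.15
tcp_pos: [0.5758, -0.0303, 0.0297]
tool_rot: [[0.974, -0.225, 0.0], [-0.225, -0.974, -0.0], [0.0, 0.0, -1.0]]
contact_force: [-0.7, 0.6, -0.6]
opening: 0.0438
```

>>> servo_tool([
  [[0, 0, 0.03], [0, 0, 0], 4],
  [[0, 0, 0.03], [0, 0, 0], 4],
  [[0, 0, 0], [0, 0, 0], 4],
  [[0, 0, 0], [0, 0, 0], 4],
])

```text
t: 17.55
tcp_pos: [0.5758, -0.0303, 0.0297]
tool_rot: [[0.974, -0.225, 0.0], [-0.225, -0.974, -0.001], [0.0, 0.0, -1.0]]
contact_force: [-2.0, -1.1, 5.0]
opening: 0.0438
```

Contact with the floor. Release gradually.

>>> servo_tool([
  [[0, 0, 0], [0, 0, 0], 4.5],
  [[0, 0, 0], [0, 0, 0], 4.8],
  [[0, 0, 0], [0, 0, 0], 5.5],
  [[0, 0, 0], [0, 0, 0], 6],
  [[0, 0, 0], [0, 0, 0], 6],
  [[0, 0, -1], [0, 0, 0], 6],
  [[0, 0, -3], [0, 0, 0], 6],
  [[0, 0, -4], [0, 0, 0], 7],
  [[0, 0, -4], [0, 0, 0], 9],
  [[0, 0, 0], [0, 0, 0], 9],
])

```text
t: 18.55
tcp_pos: [0.5798, -0.0293, 0.1553]
tool_rot: [[0.974, -0.225, 0.01], [-0.225, -0.974, -0.001], [0.01, -0.002, -1.0]]
contact_force: [0.3, 0.7, -0.3]
opening: 0.0794
```

```bash
python3 - <<'E'
from h import *; from bench import arm
go(arm.observe(),(450,-150,150),(356.5,-302,150,9.5))
for n in ['wrist','top']:
    c=arm.calibration(n);p,d=arm.read_camera(n)
    np.savez(f'{n[0]}7.npz',p=p,d=d,K=c['intrinsics'],R=c['R'],t=c['t']);cv2.imwrite(f'pics/{n[0]}7.png',p[:,:,::-1])
E
python3 tin.py w7.npz 577 -28 .049;python3 tin.py t7.npz 356 -303 .04
```

```text
t 18.55 p [579.7501 -29.2882 155.3254] psi -12.98 tiltxy [ 0.01   -0.0006] open 0.0794 F [ 0.3     0.6689 -0.2987] q [ 0.6643  0.5777 -0.8829  1.7932  0.5233  1.0116 -0.6497]
(450, -150, 150) shift cm: -9.93 14.68 0.53 len 17.7 
(356.5, -302, 150, 9.5) shift cm: -5.70 16.91 -0.00 len 17.8 then rz -0.392
[ 285  216   54   52 2737] ((575.0823974609375, -28.19107437133789), [np.float32(43.47673), np.float32(43.60974)], np.float32(166.89018)) mean [575.1768 -27.761   49.    ] circ ((574.8809814453125, -28.495014190673828), 29.631587982177734) z 0.04869637547662766
```

View pics/w7.png

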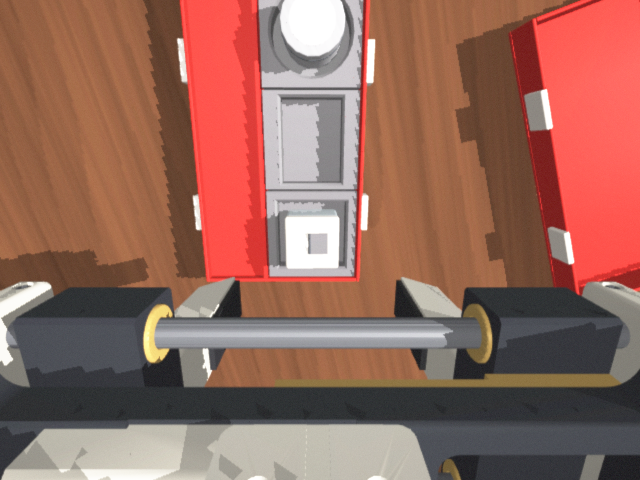

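>>> servo_tool([
  [[-1.72, 3.5, 0], [0, 0, 0], 9],
  [[-1.72, 3.5, 0], [0, 0, 0], 9],
  [[-1.72, 3.5, 0], [0, 0, 0], 9],
  [[-1.72, 3.5, 0], [0, 0, 0], 9],
  [[-1.72, 3.5, 0], [0, 0, 0], 9],
  [[-1.72, 3.5, 0], [0, 0, 0], 9],
  [[-1.72, 3.5, 0], [0, 0, 0], 9],
  [[-1.72, 3.5, 0], [0, 0, 0], 9],
  [[-1.72, 3.5, 0], [0, 0, 0], 9],
  [[0, 0, 0], [0, 0, -0.1], 9],
])

```text
t: 19.65
tcp_pos: [0.3487, -0.3064, 0.1475]
tool_rot: [[0.991, -0.134, -0.005], [-0.134, -0.991, 0.0], [-0.005, 0.0, -1.0]]
contact_force: [0.4, -0.1, -0.3]
opening: 0.0903
```

>>> servo_tool([
  [[0, 0, 0], [0, 0, -0.1], 9],
  [[0, 0, 0], [0, 0, -0.1], 9],
  [[0, 0, 0], [0, 0, -0.09], 9],
  [[0, 0, 0], [0, 0, 0], 9],
  [[0, 0, 0], [0, 0, 0], 9],
])

```text
t: 20.15
tcp_pos: [0.3534, -0.3019, 0.1483]
tool_rot: [[0.987, 0.16, -0.001], [0.16, -0.987, 0.001], [-0.001, -0.002, -1.0]]
contact_force: [0.0, -0.4, -0.1]
opening: 0.09
```

```bash
python3 - <<'E'
from h import *; from bench import arm
go(arm.observe(),(356,-302,20,9.5))
for n in ['wrist']:
    c=arm.calibration(n);p,d=arm.read_camera(n)
    np.savez(f'{n[0]}8.npz',p=p,d=d,K=c['intrinsics'],R=c['R'],t=c['t']);cv2.imwrite(f'pics/{n[0]}8.png',p[:,:,::-1])
E
python3 tin.py w8.npz 356 -303 .04;python3 tin.py scene0.npz 356 -303 .04
```

```text
t 20.15 p [ 353.4366 -301.8926  148.324 ] psi 9.20 tiltxy [-0.0008  0.0015] open 0.0900 F [ 0.0484 -0.4318 -0.0775] q [ 1.5106  0.4286 -1.0277  2.0594  0.4673  0.9075  0.3844]
(356, -302, 20, 9.5) shift cm: 0.25 0.05 12.83 len 12.8 then rz -0.005
[ 296  210   41   62 2430] ((351.583984375, -301.71417236328125), [np.float32(32.941753), np.float32(52.462498)], np.float32(99.60099)) mean [ 351.6965 -301.3396   40.    ] circ ((352.097900390625, -301.94097900390625), 29.524517059326172) z 0.039699845659003974
[201 193  20  12 152] ((357.7889709472656, -305.20477294921875), [np.float32(40.760525), np.float32(52.52326)], np.float32(100.09674)) mean [ 356.6939 -305.6248   40.    ] circ ((354.8995361328125, -305.0934753417969), 30.08824920654297) z 0.04032526275682796
```

View pics/w8.png

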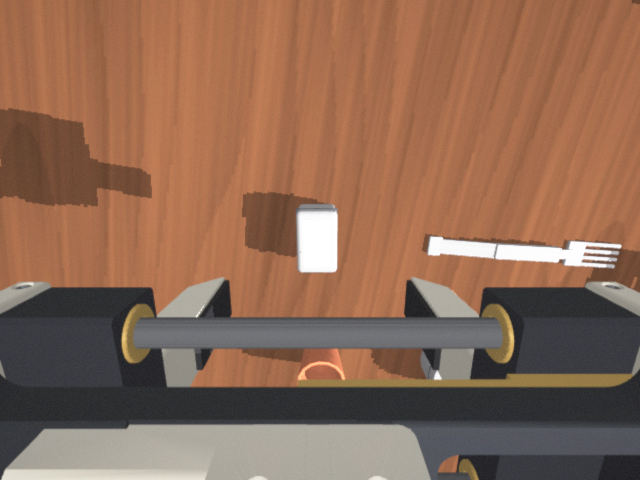

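>>> servo_tool([
  [[0, 0.04, 3], [0, 0, 0], 9],
  [[0, 0, 4], [0, 0, 0], 9],
  [[0, 0, 3], [0, 0, 0], 9],
  [[0, 0, 2], [0, 0, 0], 9],
  [[0, 0, 0.8], [0, 0, 0], 8],
  [[0, 0, 0], [0, 0, 0], 7],
  [[0, 0, 0], [0, 0, 0], 6],
  [[0, 0, 0], [0, 0, 0], 3],
  [[0, 0, 0], [0, 0, 0], 3],
  [[0, 0, 0], [0, 0, 0], 3],
])

```text
t: 21.2
tcp_pos: [0.3543, -0.3033, 0.0217]
tool_rot: [[0.987, 0.162, 0.001], [0.162, -0.987, -0.001], [0.001, 0.001, -1.0]]
contact_force: [-0.0, -0.2, 1.0]
opening: 0.0464
```

>>> servo_tool([
  [[0, 0, 0], [0, 0, 0], 3],
  [[0, 0, 0], [0, 0, 0], 3],
  [[0, 0, 0], [0, 0, 0], 3],
  [[0, 0, 0], [0, 0, 0], 3],
  [[0, 0, 0], [0, 0, 0], 3],
])

```text
t: 21.7
tcp_pos: [0.354, -0.303, 0.0213]
tool_rot: [[0.987, 0.162, -0.0], [0.162, -0.987, -0.001], [-0.0, 0.0, -1.0]]
contact_force: [-2.4, -0.3, 6.1]
opening: 0.034
```

>>> servo_tool([
  [[0, 0, -0.5], [0, 0, 0], 3],
  [[0, 0, -1.5], [0, 0, 0], 3],
  [[0, 0, -3], [0, 0, 0], 3],
  [[0, 0, -3], [0, 0, 0], 3],
  [[0, 0, -3], [0, 0, 0], 3],
  [[0, 0, -2], [0, 0, 0], 3],
  [[0, 0, 0], [0, 0, 0], 3],
  [[0, 0, 0], [0, 0, 0], 3],
])

```text
t: 22.5
tcp_pos: [0.3537, -0.3029, 0.1509]
tool_rot: [[0.987, 0.162, -0.0], [0.162, -0.987, -0.001], [-0.0, 0.001, -1.0]]
contact_force: [-0.0, 0.5, -1.4]
opening: 0.0335
```

Run:
```python
from h import *; from bench import arm
go(arm.observe(),(595,49,150,-13.08),(595,49,50))
```

```text
t 22.50 p [ 353.7305 -302.8637  150.8788] psi 9.31 tiltxy [-0.0001 -0.0006] open 0.0335 F [-0.0301  0.4777 -1.3658] q [ 1.5152  0.4254 -1.0324  2.0569  0.4656  0.9113  0.3888]
(595, 49, 150, -13.08) shift cm: 29.50 -30.82 0.09 len 42.7 then rz 0.391
(595, 49, 50) shift cm: 0.00 0.00 10.00 len 10.0
```

>>> servo_tool([
  [[2.95, -3.08, 0], [0, 0, 0], 3],
  [[2.95, -3.08, 0], [0, 0, 0], 3],
  [[2.95, -3.08, 0], [0, 0, 0], 3],
  [[2.95, -3.08, 0], [0, 0, 0], 3],
  [[2.95, -3.08, 0], [0, 0, 0], 3],
  [[2.95, -3.08, 0], [0, 0, 0], 3],
  [[2.95, -3.08, 0], [0, 0, 0], 3],
  [[2.95, -3.08, 0], [0, 0, 0], 3],
  [[2.95, -3.08, 0], [0, 0, 0], 3],
  [[2.95, -3.08, 0], [0, 0, 0], 3],
])

```text
t: 23.5
tcp_pos: [0.5947, 0.0505, 0.1487]
tool_rot: [[0.987, 0.163, -0.003], [0.163, -0.987, -0.0], [-0.003, -0.0, -1.0]]
contact_force: [0.5, -0.7, -1.0]
opening: 0.0337
```

>>> servo_tool([
  [[0, 0, 0], [0, 0, 0.1], 3],
  [[0, 0, 0], [0, 0, 0.1], 3],
  [[0, 0, 0], [0, 0, 0.1], 3],
  [[0, 0, 0], [0, 0, 0.09], 3],
  [[0, 0, 0], [0, 0, 0], 3],
  [[0, 0, 0], [0, 0, 0], 3],
  [[0, 0, 0], [0, 0, 0], 3],
])

```text
t: 24.2
tcp_pos: [0.5946, 0.0491, 0.1502]
tool_rot: [[0.975, -0.223, -0.001], [-0.223, -0.975, 0.0], [-0.001, 0.0, -1.0]]
contact_force: [-0.2, 0.4, -1.6]
opening: 0.0336
```

Run:
```python
from h import *; from bench import arm
go(arm.observe(),(595,49,50,-13.08))
for n in ['wrist']:
    c=arm.calibration(n);p,d=arm.read_camera(n)
    np.savez(f'{n[0]}9.npz',p=p,d=d,K=c['intrinsics'],R=c['R'],t=c['t']);cv2.imwrite(f'pics/{n[0]}9.png',p[:,:,::-1])
```

```text
t 24.20 p [594.6439  49.0657 150.1766] psi -12.90 tiltxy [-0.0014  0.    ] open 0.0336 F [-0.2218  0.3986 -1.616 ] q [ 0.4905  0.6065 -0.844   1.7465  0.5198  1.0292 -0.7681]
(595, 49, 50, -13.08) shift cm: 0.04 -0.00 10.02 len 10.0 then rz 0.003
```

View pics/w9.png

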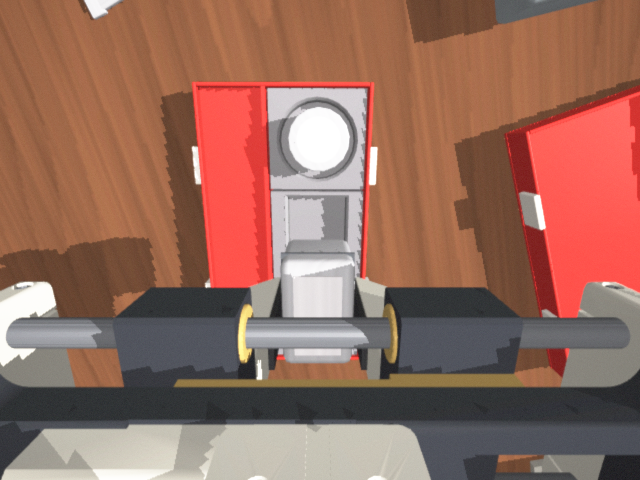

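>>> servo_tool([
  [[0, 0.05, 1], [0, 0, 0], 3],
  [[0, 0, 2.5], [0, 0, 0], 3],
  [[0, 0, 2.5], [0, 0, 0], 3],
  [[0, 0, 2], [0, 0, 0], 3],
  [[0, 0, 1], [0, 0, 0], 3],
  [[0, 0, 0.5], [0, 0, 0], 3],
  [[0, 0, 0], [0, 0, 0], 3],
  [[0, 0, 0], [0, 0, 0], 3],
])

```text
t: 25.05
tcp_pos: [0.5958, 0.0488, 0.0568]
tool_rot: [[0.974, -0.225, 0.001], [-0.225, -0.974, 0.0], [0.001, -0.001, -1.0]]
contact_force: [-0.0, -0.8, -0.4]
opening: 0.0336
```

>>> servo_tool([
  [[-0.08, 0, 0.8], [0, 0, 0], 3],
  [[0, 0, 0.7], [0, 0, 0], 3],
  [[0, 0, 0.5], [0, 0, 0], 3],
  [[0, 0, 0.3], [0, 0, 0], 3],
  [[0, 0, 0.2], [0, 0, 0], 3],
  [[0, 0, 0.1], [0, 0, 0], 3],
  [[0, 0, 0], [0, 0, 0], 3],
  [[0, 0, 0], [0, 0, 0], 3],
])

```text
t: 25.85
tcp_pos: [0.5944, 0.0489, 0.0303]
tool_rot: [[0.974, -0.225, 0.0], [-0.225, -0.974, -0.0], [0.0, 0.0, -1.0]]
contact_force: [-2.0, -0.2, 1.9]
opening: 0.0336
```

>>> servo_tool([
  [[0, 0, 0], [0, 0, 0], 3.5],
  [[0, 0, 0], [0, 0, 0], 4],
  [[0, 0, 0], [0, 0, 0], 5],
  [[0, 0, 0], [0, 0, 0], 5],
  [[0, 0, 0], [0, 0, 0], 5],
  [[0, 0, -1], [0, 0, 0], 5],
  [[0, 0, -3], [0, 0, 0], 5],
  [[0, 0, -4], [0, 0, 0], 5],
  [[0, 0, -4], [0, 0, 0], 5],
  [[0, 0, 0], [0, 0, 0], 5],
])

```text
t: 26.85
tcp_pos: [0.5982, 0.0503, 0.1566]
tool_rot: [[0.974, -0.225, 0.01], [-0.225, -0.974, 0.001], [0.01, -0.003, -1.0]]
contact_force: [0.8, 0.5, 1.6]
opening: 0.0499
```

```bash
python3 - <<'E'
from h import *; from bench import arm
go(arm.observe(),(549.5,-288,150,-84.5))
for n in ['wrist']:
    c=arm.calibration(n);p,d=arm.read_camera(n)
    np.savez(f'{n[0]}10.npz',p=p,d=d,K=c['intrinsics'],R=c['R'],t=c['t']);cv2.imwrite(f'pics/{n[0]}10.png',p[:,:,::-1])
E
python3 tin.py w10.npz 595 49 .049; python3 tin.py w10.npz 613 127 .049
```

```text
t 26.85 p [598.2272  50.3247 156.591 ] psi -12.98 tiltxy [0.0103 0.0009] open 0.0499 F [0.8427 0.4733 1.6044] q [ 0.4935  0.5983 -0.8499  1.7431  0.5187  1.0287 -0.7693]
(549.5, -288, 150, -84.5) shift cm: 2.85 34.06 0.66 len 34.2 then rz 1.248
[ 292  212   41   62 2445] ((593.4808959960938, 50.14857864379883), [np.float32(33.318844), np.float32(52.32113)], np.float32(76.79416)) mean [593.5471  50.6512  49.    ] circ ((593.595947265625, 49.929752349853516), 29.739723205566406) z 0.04871835733640558
[ 283  111   60   62 2875] ((612.2383422851562, 127.79134368896484), [np.float32(44.401478), np.float32(44.894444)], np.float32(166.9556)) mean [612.1366 127.8514  49.    ] circ ((612.0540771484375, 127.47611236572266), 22.765609741210938) z 0.04901768716757359
[292 212  41   9 288] ((598.821533203125, 72.37466430664062), [np.float32(6.559128), np.float32(32.27403)], np.float32(166.89485)) mean [599.0326  72.5618  49.    ] circ ((598.7310791015625, 71.9861831665039), 16.142391204833984) z 0.04767174479342185
```

View pics/w10.png

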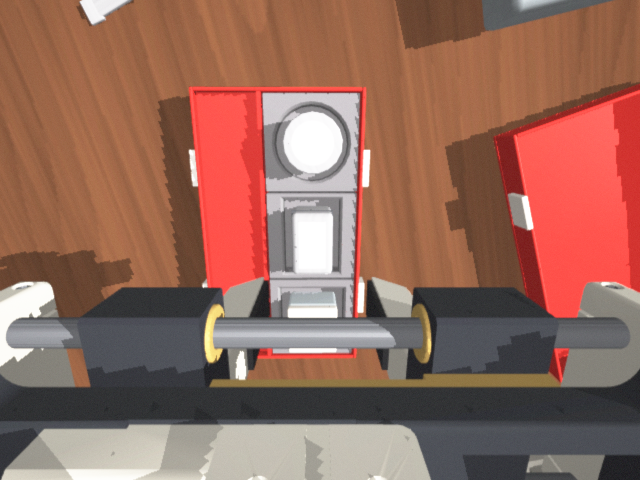

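>>> servo_tool([
  [[0.3, 4.25, 0], [0, 0, 0], 5],
  [[0.3, 4.25, 0], [0, 0, 0], 5],
  [[0.3, 4.25, 0], [0, 0, 0], 5],
  [[0.3, 4.25, 0], [0, 0, 0], 5],
  [[0.3, 4.25, 0], [0, 0, 0], 5],
  [[0.3, 4.25, 0], [0, 0, 0], 5],
  [[0.3, 4.25, 0], [0, 0, 0], 5],
  [[0.3, 4.25, 0], [0, 0, 0], 5],
  [[0, 0, 0], [0, 0, 0.13], 5],
  [[0, 0, 0], [0, 0, 0.13], 5],
])

```text
t: 27.9
tcp_pos: [0.5393, -0.2902, 0.1486]
tool_rot: [[0.879, -0.477, -0.002], [-0.477, -0.879, 0.001], [-0.002, 0.0, -1.0]]
contact_force: [0.7, 0.8, 0.4]
opening: 0.0504
```

>>> servo_tool([
  [[0, 0, 0], [0, 0, 0.13], 5],
  [[0, 0, 0], [0, 0, 0.13], 5],
  [[0, 0, 0], [0, 0, 0.13], 5],
  [[0, 0, 0], [0, 0, 0.13], 5],
  [[0, 0, 0], [0, 0, 0.13], 5],
  [[0, 0, 0], [0, 0, 0.13], 5],
  [[0, 0, 0], [0, 0, 0.13], 5],
  [[0, 0, 0], [0, 0, 0.08], 5],
  [[0, 0, 0], [0, 0, 0], 5],
  [[0, 0, 0], [0, 0, 0], 5],
])

```text
t: 28.9
tcp_pos: [0.5407, -0.2876, 0.1494]
tool_rot: [[0.096, -0.995, -0.001], [-0.995, -0.096, 0.0], [-0.0, 0.001, -1.0]]
contact_force: [0.2, -0.6, 0.6]
opening: 0.0499
```

Run:
```python
from h import *; from bench import arm
go(arm.observe(),(549.5,-288,50,-84.5))
for n in ['wrist']:
    c=arm.calibration(n);p,d=arm.read_camera(n)
    np.savez(f'{n[0]}11.npz',p=p,d=d,K=c['intrinsics'],R=c['R'],t=c['t']);cv2.imwrite(f'pics/{n[0]}11.png',p[:,:,::-1])
```

```text
t 28.90 p [ 540.6668 -287.6408  149.4274] psi -84.48 tiltxy [-0.0011  0.0004] open 0.0499 F [ 0.2345 -0.6333  0.567 ] q [ 0.8431  0.541  -0.5356  1.7135  0.3227  0.9772 -1.2871]
(549.5, -288, 50, -84.5) shift cm: 0.12 -0.88 9.94 len 10.0 then rz 0.000
```

View pics/w11.png

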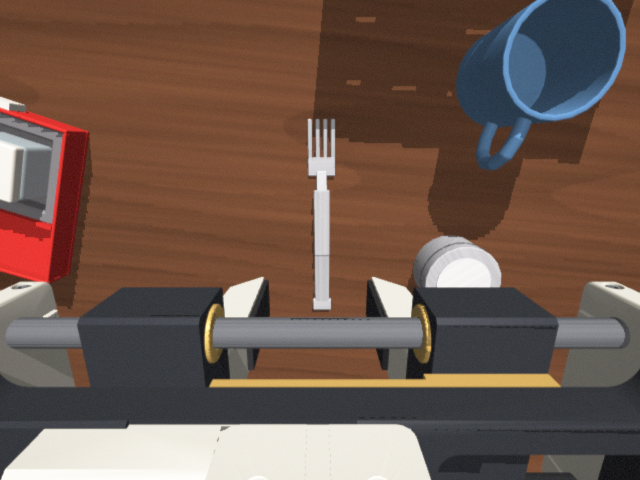

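Run:
```python
from h import *
for n in ['w11.npz','top0.npz']:
    c=load(n);P=pts(c);hsv=cv2.cvtColor(c['p'],cv2.COLOR_RGB2HSV)
    m=((hsv[...,1]<70)&(hsv[...,2]>110)&(P[...,2]>-.002)&(P[...,2]<.03)&(abs(P[...,0]-.55)<.12)&(abs(P[...,1]+.288)<.03))
    lab=cv2.connectedComponentsWithStats(m.astype(np.uint8))
    i=1+np.argmax(lab[2][1:,4]);k=lab[1]==i;X=P[k]
    print(n,lab[2][i],rect(X),X[:,2].max())
    rc=rect(X);a=np.radians(rc[2] if rc[2]<90 else rc[2]-180);
    s=(X[:,:2]*1e3-rc[0])@[np.cos(a),np.sin(a)]
    for lo in range(-90,90,20):
        q=X[(s>=lo)&(s<lo+20)]*1e3
        if len(q): print(lo,q.mean(0),'z',np.percentile(q[:,2],[10,90]))
    if n[0]=='w':
        print('cam',-c['R'].T@c['t'])
        mm=(P[...,2]>.045)&(P[...,0]>.45)&(P[...,1]<-.2)&(P[...,1]>-.55)&(P[...,0]<.75)&(np.arange(480)[:,None]<230)
        print('tall min',P[mm].min(0),P[mm].max(0)); q=P[mm]; j=q[:,0].argmin(); print(q[j], q[q[:,1].argmax()])
```

```text
w11.npz [ 307  118   29  192 3185] ((546.664306640625, -288.8263854980469), [np.float32(25.06854), np.float32(182.61423)], np.float32(5.08415)) 0.013774988484830457
-90 [ 467.109  -297.6794    3.9034] z [2.9872 4.8611]
-70 [ 487.3071 -296.0187    5.7673] z [4.5879 7.2672]
-50 [ 507.0879 -293.9696    8.0916] z [6.9498 9.7393]
-30 [ 527.3394 -291.6871   11.3392] z [10.4833 12.6288]
-10 [ 546.9259 -289.6878   11.6201] z [10.6804 12.5591]
10 [ 566.5683 -287.6479   11.498 ] z [10.6456 12.5028]
30 [ 588.0233 -285.2128    5.8446] z [2.8429 9.649 ]
50 [ 605.3851 -283.6375    3.3879] z [2.2863 4.5005]
70 [ 626.1249 -281.1804    4.0299] z [2.8934 5.4145]
cam [ 0.6139 -0.2797  0.307 ]
tall min [ 0.61   -0.4646  0.045 ] [ 0.7172 -0.2797  0.307 ]
[ 0.61   -0.4127  0.0452] [ 0.6139 -0.2797  0.307 ]
top0.npz [449 176  25  91 801] ((550.1212158203125, -288.82379150390625), [np.float32(26.270096), np.float32(181.01752)], np.float32(4.4580603)) 0.017886790096793444
-90 [ 470.2114 -298.2813    4.5858] z [1.2553 8.0099]
-70 [ 490.6593 -296.2787    6.6789] z [3.4941 9.9254]
-50 [ 510.5339 -294.027     8.9534] z [ 5.8998 12.4302]
-30 [ 530.2206 -292.0757   12.2713] z [ 9.4727 15.6448]
-10 [ 549.9482 -290.0323   11.9406] z [ 8.8311 15.1695]
10 [ 569.9553 -288.0074   11.8918] z [ 8.8011 14.8959]
30 [ 592.0067 -285.3403    6.0283] z [ 1.8851 10.8956]
50 [ 609.5734 -283.9549    4.0835] z [0.4214 7.1065]
70 [ 629.6516 -282.0177    4.3095] z [0.583 7.895]
```

>>> servo_tool([
  [[0.27, -0.76, 3], [0, 0, 0], 5],
  [[0, 0, 4], [0, 0, 0], 5],
  [[0, 0, 3], [0, 0, 0], 5],
  [[0, 0, 2], [0, 0, 0], 5],
  [[0, 0, 0.8], [0, 0, 0], 5],
  [[0, 0, 0.3], [0, 0, 0], 5],
  [[0, 0, 0], [0, 0, 0], 5],
  [[0, 0, 0], [0, 0, 0], 5],
])

```text
t: 29.75
tcp_pos: [0.55, -0.2903, 0.0204]
tool_rot: [[0.094, -0.996, 0.002], [-0.996, -0.094, -0.001], [0.001, -0.002, -1.0]]
contact_force: [-0.5, 0.0, -0.2]
opening: 0.0498
```

>>> servo_tool([
  [[-0.05, 0.1, 0.6], [0, 0, 0], 5],
  [[0, 0, 0.5], [0, 0, 0], 5],
  [[0, 0, 0.2], [0, 0, 0], 5],
  [[0, 0, 0], [0, 0, 0], 5],
  [[0, 0, 0], [0, 0, 0], 5],
])

```text
t: 30.25
tcp_pos: [0.548, -0.2894, 0.006]
tool_rot: [[0.094, -0.996, -0.0], [-0.996, -0.094, 0.0], [-0.0, 0.0, -1.0]]
contact_force: [0.1, 1.0, 0.2]
opening: 0.0499
```

>>> servo_tool([
  [[0, 0, -0.1], [0, 0, 0], 4],
  [[0, 0, 0], [0, 0, 0], 3],
  [[0, 0, 0], [0, 0, 0], 2],
  [[0, 0, 0], [0, 0, 0], 0.5],
  [[0, 0, 0], [0, 0, 0], 0.5],
  [[0, 0, 0], [0, 0, 0], 0.5],
  [[0, 0, 0], [0, 0, 0], 0.5],
  [[0, 0, 0], [0, 0, 0], 0.5],
  [[0, 0, 0], [0, 0, 0], 0.5],
  [[0, 0, 0], [0, 0, 0], 0.5],
])

```text
t: 31.25
tcp_pos: [0.5479, -0.2895, 0.007]
tool_rot: [[0.094, -0.996, 0.0], [-0.996, -0.094, -0.0], [0.0, -0.0, -1.0]]
contact_force: [-0.1, 0.2, -0.6]
opening: 0.0131
```

Gripped at 13 mm, about the bar's 14 mm width. Lift.

>>> servo_tool([
  [[0, 0, 0], [0, 0, 0], 0.5],
  [[0, 0, -0.5], [0, 0, 0], 0.5],
  [[0, 0, -1.5], [0, 0, 0], 0.5],
  [[0, 0, -3], [0, 0, 0], 0.5],
  [[0, 0, -4], [0, 0, 0], 0.5],
  [[0, 0, -4], [0, 0, 0], 0.5],
  [[0, 0, -1.3], [0, 0, 0], 0.5],
  [[0, 0, 0], [0, 0, 0], 0.5],
  [[0, 0, 0], [0, 0, 0], 0.5],
])

```text
t: 32.15
tcp_pos: [0.5472, -0.2895, 0.1496]
tool_rot: [[0.094, -0.996, -0.001], [-0.996, -0.094, -0.0], [-0.0, 0.001, -1.0]]
contact_force: [-0.6, 0.1, -1.6]
opening: 0.0132
```

Run:
```python
from h import *; from bench import arm
go(arm.observe(),(528,65,150,-13.08))
for n in ['wrist']:
    c=arm.calibration(n);p,d=arm.read_camera(n)
    np.savez(f'{n[0]}12.npz',p=p,d=d,K=c['intrinsics'],R=c['R'],t=c['t']);cv2.imwrite(f'pics/{n[0]}12.png',p[:,:,::-1])
```

```text
t 32.15 p [ 547.1835 -289.4717  149.5926] psi -84.63 tiltxy [-0.0009 -0.0001] open 0.0132 F [-0.5671  0.0869 -1.5626] q [ 0.838   0.5517 -0.5359  1.6964  0.3276  0.9847 -1.2934]
(528, 65, 150, -13.08) shift cm: -35.47 -1.41 -0.04 len 35.5 then rz -1.249
```

View pics/w12.png

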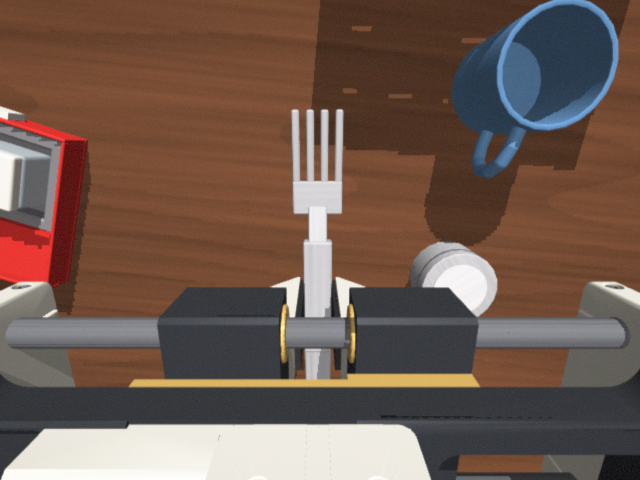

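>>> servo_tool([
  [[-3.94, -0.16, 0], [0, 0, 0], 0.5],
  [[-3.94, -0.16, 0], [0, 0, 0], 0.5],
  [[-3.94, -0.16, 0], [0, 0, 0], 0.5],
  [[-3.94, -0.16, 0], [0, 0, 0], 0.5],
  [[-3.94, -0.16, 0], [0, 0, 0], 0.5],
  [[-3.94, -0.16, 0], [0, 0, 0], 0.5],
  [[-3.94, -0.16, 0], [0, 0, 0], 0.5],
  [[-3.94, -0.16, 0], [0, 0, 0], 0.5],
  [[-3.94, -0.16, 0], [0, 0, 0], 0.5],
  [[0, 0, 0], [0, 0, 0], 0.5],
])

```text
t: 33.2
tcp_pos: [0.5268, 0.0724, 0.1488]
tool_rot: [[0.103, -0.995, -0.003], [-0.995, -0.103, 0.004], [-0.004, 0.002, -1.0]]
contact_force: [0.9, 1.3, -0.9]
opening: 0.0132
```

>>> servo_tool([
  [[0, 0, 0], [0, 0, -0.125], 0.5],
  [[0, 0, 0], [0, 0, -0.125], 0.5],
  [[0, 0, 0], [0, 0, -0.125], 0.5],
  [[0, 0, 0], [0, 0, -0.125], 0.5],
  [[0, 0, 0], [0, 0, -0.125], 0.5],
  [[0, 0, 0], [0, 0, -0.125], 0.5],
  [[0, 0, 0], [0, 0, -0.125], 0.5],
  [[0, 0, 0], [0, 0, -0.125], 0.5],
  [[0, 0, 0], [0, 0, -0.125], 0.5],
  [[0, 0, 0], [0, 0, -0.125], 0.5],
])

```text
t: 34.2
tcp_pos: [0.5277, 0.0643, 0.1483]
tool_rot: [[0.975, -0.22, -0.003], [-0.22, -0.975, 0.0], [-0.003, 0.0, -1.0]]
contact_force: [-0.0, 0.0, -0.0]
opening: 0.0133
```

>>> servo_tool([
  [[0, 0, 0], [0, 0, 0], 0.5],
  [[0, 0, 0], [0, 0, 0], 0.5],
  [[0, 0, 0], [0, 0, 0], 0.5],
])

```text
t: 34.5
tcp_pos: [0.5286, 0.0647, 0.1494]
tool_rot: [[0.974, -0.227, -0.001], [-0.227, -0.974, 0.0], [-0.001, 0.0, -1.0]]
contact_force: [-0.7, -0.1, 0.0]
opening: 0.0135
```

Run:
```python
from h import *; from bench import arm
go(arm.observe(),(528,65,50,-13.08))
for n in ['wrist']:
    c=arm.calibration(n);p,d=arm.read_camera(n)
    np.savez(f'{n[0]}13.npz',p=p,d=d,K=c['intrinsics'],R=c['R'],t=c['t']);cv2.imwrite(f'pics/{n[0]}13.png',p[:,:,::-1])
```

```text
t 34.50 p [528.5993  64.7023 149.3929] psi -13.15 tiltxy [-0.0012  0.0001] open 0.0135 F [-0.7123 -0.0727  0.0466] q [ 0.5508  0.5204 -0.9205  1.9041  0.5008  0.9673 -0.8313]
(528, 65, 50, -13.08) shift cm: -0.07 -0.02 9.94 len 9.9 then rz -0.001
```

View pics/w13.png

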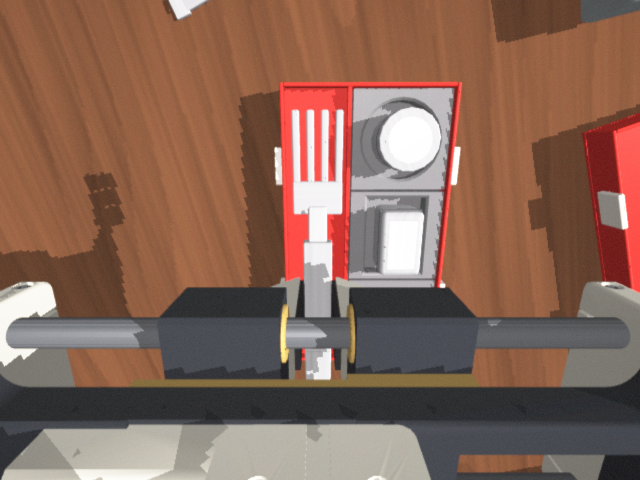

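>>> servo_tool([
  [[-0.06, -0.02, 1], [0, 0, 0], 0.5],
  [[0, 0, 3], [0, 0, 0], 0.5],
  [[0, 0, 2.5], [0, 0, 0], 0.5],
  [[0, 0, 2], [0, 0, 0], 0.5],
  [[0, 0, 1], [0, 0, 0], 0.5],
  [[0, 0, 0.5], [0, 0, 0], 0.5],
  [[0, 0, 0], [0, 0, 0], 0.5],
  [[0, 0, 0], [0, 0, 0], 0.5],
])

```text
t: 35.35
tcp_pos: [0.5292, 0.0655, 0.0508]
tool_rot: [[0.974, -0.225, 0.001], [-0.225, -0.974, 0.0], [0.001, -0.0, -1.0]]
contact_force: [-0.5, 0.0, -0.7]
opening: 0.0132
```

Run:
```python
from h import *; from bench import arm
go(arm.observe(),(528,65,27.3,-13.08))
```

```text
t 35.35 p [529.1586  65.5102  50.7509] psi -13.00 tiltxy [0.0013 0.0001] open 0.0132 F [-0.489   0.0246 -0.7472] q [ 0.4488  0.6572 -0.7968  1.9596  0.6544  0.8009 -0.9488]
(528, 65, 27.3, -13.08) shift cm: -0.10 0.08 2.35 len 2.3 then rz 0.001
```

>>> servo_tool([
  [[-0.1, 0.05, 0.8], [0, 0, 0], 0.5],
  [[0, 0, 0.6], [0, 0, 0], 0.5],
  [[0, 0, 0.4], [0, 0, 0], 0.5],
  [[0, 0, 0.2], [0, 0, 0], 0.5],
  [[0, 0, 0.1], [0, 0, 0], 0.5],
  [[0, 0, 0], [0, 0, 0], 0.5],
  [[0, 0, 0], [0, 0, 0], 0.5],
])

```text
t: 36.05
tcp_pos: [0.5275, 0.0651, 0.0291]
tool_rot: [[0.974, -0.225, 0.0], [-0.225, -0.974, 0.0], [0.0, -0.0, -1.0]]
contact_force: [-0.2, 0.5, -0.1]
opening: 0.0134
```

>>> servo_tool([
  [[0, 0, 0.1], [0, 0, 0], 0.5],
  [[0, 0, 0.05], [0, 0, 0], 0.5],
  [[0, 0, 0], [0, 0, 0], 0.5],
  [[0, 0, 0], [0, 0, 0], 0.5],
])

```text
t: 36.45
tcp_pos: [0.5274, 0.065, 0.0276]
tool_rot: [[0.974, -0.225, 0.0], [-0.225, -0.974, -0.0], [0.0, -0.0, -1.0]]
contact_force: [-0.5, -0.5, -0.3]
opening: 0.0136
```

Half a millimetre up at most; release by a little and rise.

>>> servo_tool([
  [[0, 0, 0.03], [0, 0, 0], 0.5],
  [[0, 0, 0], [0, 0, 0], 1.6],
  [[0, 0, 0], [0, 0, 0], 2],
  [[0, 0, 0], [0, 0, 0], 2.2],
  [[0, 0, 0], [0, 0, 0], 2.2],
  [[0, 0, -0.5], [0, 0, 0], 2.2],
  [[0, 0, -1.5], [0, 0, 0], 2.2],
  [[0, 0, -4], [0, 0, 0], 3],
  [[0, 0, -4], [0, 0, 0], 4],
  [[0, 0, -4], [0, 0, 0], 5],
])

```text
t: 37.45
tcp_pos: [0.5271, 0.0654, 0.1697]
tool_rot: [[0.975, -0.224, 0.0], [-0.224, -0.975, 0.0], [0.0, -0.0, -1.0]]
contact_force: [1.3, 0.1, 0.6]
opening: 0.0415
```

>>> servo_tool([
  [[-4, 0, -1], [0, 0, 0], 5],
  [[-4, 3, -1], [0, 0, 0], 5],
  [[-1, 4, 0], [0, 0, 0], 5],
  [[-1, 4, 0], [0, 0, 0], 5],
  [[0, 4, 0], [0, 0, 0], 5],
  [[0, 4, 0], [0, 0, 0], 5],
  [[0, 4, 0], [0, 0, 0], 5],
  [[0, 4, 0], [0, 0, 0], 5],
  [[0, 0, 0], [0, 0, 0], 5],
])

```text
t: 38.35
tcp_pos: [0.3687, -0.1802, 0.1878]
tool_rot: [[0.973, -0.233, -0.0], [-0.233, -0.973, -0.002], [0.0, 0.002, -1.0]]
contact_force: [0.6, 0.3, 0.4]
opening: 0.0499
```

```bash
python3 - <<'E'
from h import *; from bench import arm
go(arm.observe())
for n in ['top','scene']:
    c=arm.calibration(n);p,d=arm.read_camera(n)
    np.savez(f'{n[0]}14.npz',p=p,d=d,K=c['intrinsics'],R=c['R'],t=c['t']);cv2.imwrite(f'pics/{n[0]}14.png',p[:,:,::-1])
    if n=='top': cv2.imwrite('pics/t14z.png',cv2.resize(p[160:270,210:365,::-1],None,fx=5,fy=5,interpolation=cv2.INTER_CUBIC))
E
for a in "613 127 .049" "577 -29 .049" "595 49 .049" "516 -415 .04"; do python3 tin.py t14.npz $a; done
python3 - <<'E'
from h import *
c=load('t14.npz');P=pts(c)
a=np.radians(-13.08);R=np.array([[np.cos(a),-np.sin(a)],[np.sin(a),np.cos(a)]])
hsv=cv2.cvtColor(c['p'],cv2.COLOR_RGB2HSV)
L=(P[...,:2]*1e3-[569.3,55.2])@R
m=(hsv[...,1]<80)&(hsv[...,2]>120)&(L[...,0]>-66)&(L[...,0]<-20)&(abs(L[...,1])<120)&(P[...,2]<.1)
X=np.c_[L[m],P[m][:,2:]*1e3]
print(rect(X/1e3),X.min(0),X.max(0))
for lo in range(-100,100,20):
    q=X[(X[:,1]>=lo)&(X[:,1]<lo+20)]
    if len(q):print(lo,q.mean(0),len(q))
E
```

```text
t 38.35 p [ 368.6952 -180.172   187.7603] psi -13.45 tiltxy [-0.0001 -0.0024] open 0.0499 F [0.5713 0.3093 0.4409] q [ 1.3296  0.1902 -1.016   2.1431  0.2083  0.9074 -0.0422]
[237 178  24  24 413] ((615.2854614257812, 126.27706909179688), [np.float32(43.72817), np.float32(44.473858)], np.float32(178.9273)) mean [614.5147 125.8632  49.    ] circ ((614.264404296875, 125.69012451171875), 23.4100341796875) z 0.04957933809586317
[318 194  27  27 493] ((577.4818115234375, -30.326658248901367), [np.float32(43.635983), np.float32(44.51545)], np.float32(166.9581)) mean [577.2792 -30.4597  49.    ] circ ((577.4738159179688, -30.493568420410156), 29.739534378051758) z 0.04939500302660125
[276 188  30  22 455] ((595.059814453125, 47.330360412597656), [np.float32(34.352146), np.float32(53.763947)], np.float32(77.07063)) mean [595.63    47.3043  49.    ] circ ((594.970947265625, 47.80767059326172), 29.892980575561523) z 0.049579739075827446
[515 218  36  34 821] ((516.2422485351562, -415.55224609375), [np.float32(64.301414), np.float32(65.356766)], np.float32(132.44218)) mean [ 516.0935 -415.2043   40.    ] circ ((517.021484375, -415.2699279785156), 33.910099029541016) z 0.04077718564240914
((-41.99793243408203, 0.51068115234375), [np.float32(23.932425), np.float32(178.39012)], np.float32(89.184525)) [-53.1191 -88.7663  15.4772] [-28.9102  89.8487  38.1445]
-100 [-40.6476 -84.2775  24.7907] 44
-80 [-40.9335 -70.2933  25.3413] 77
-60 [-40.9856 -50.0579  28.3674] 74
-40 [-41.2872 -29.9436  31.0277] 75
-20 [-41.3752  -9.9936  32.6255] 76
0 [-41.4929  10.0298  32.6321] 75
20 [-41.4088  29.0077  30.9797] 63
40 [-41.7793  50.7521  24.9737] 110
60 [-41.0331  69.8089  24.1197] 81
80 [-41.3218  84.6866  25.6485] 38
```

View pics/t14z.png

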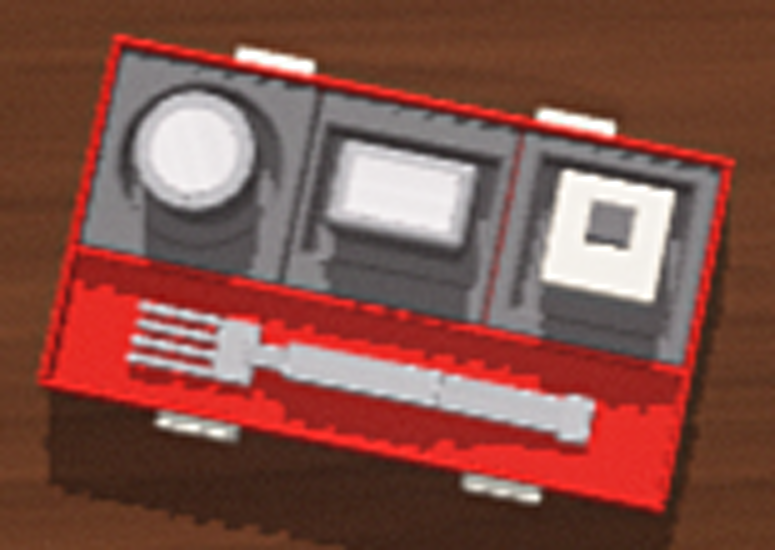

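View pics/s14.png

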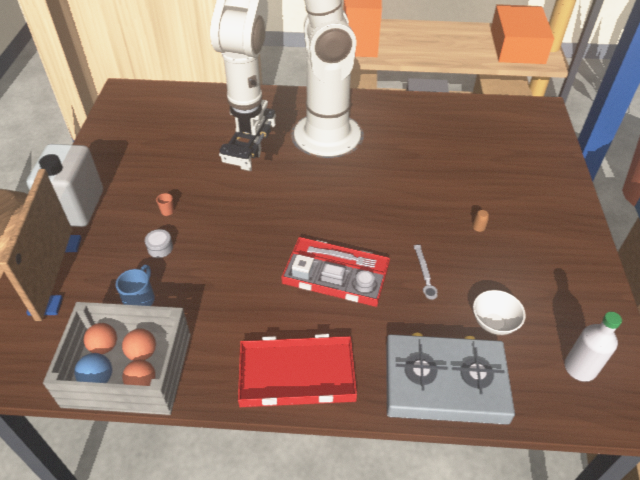

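>>> servo_tool([
  [[0, 0, 0], [0, 0, 0], 5],
  [[0, 0, 0], [0, 0, 0], 5],
  [[0, 0, 0], [0, 0, 0], 5],
])

```text
t: 38.75
tcp_pos: [0.3705, -0.1741, 0.1872]
tool_rot: [[0.975, -0.223, 0.0], [-0.223, -0.975, -0.0], [0.0, 0.0, -1.0]]
contact_force: [0.8, 0.1, -0.2]
opening: 0.0496
```

```bash
python3 -c "
from bench import arm
print(arm.job_done())"
```

```text
the job is handed in; nothing more can be done
None
```

The lunch box is packed and handed in at 38.8 s. I placed the small round tin, the glass pot, the oblong tin and then the fork, in that order. The pot was lowered until the wrist force showed it touching the well floor, and only then released.

**Last checks (top camera):**
- **Tins and pot:** their tops read 49.4–49.6 mm above the bench, against 49 mm expected when standing on the well floors. They sit within about 2 mm of the well centres and square with the box.
- **Fork:** it lies right way up along the middle of the cutlery shelf, at box x about -41 mm and y -89 to 90 mm, with its tines towards the box's +y end. It was released at most about 0.5 mm above the shelf.
- **Left alone:** the larger round tin measures in its original place. I checked the spoon only by eye in the scene picture, where it looks unmoved.

**Disagreements:** the wrist and top cameras differed by 2–5 mm. I aimed between the two, well inside the 7–8 mm clearance around each item. No check failed.

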